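# Hang up a tray of violin pegs on an S-hook

## Robot

A 6-joint arm with a two-finger parallel gripper is mounted at the origin on the work surface. World frame = base frame: x ahead of the robot, y to its left, z up, the work surface at z = 0. Lengths are in mm, angles in rad, forces in N, time in s.
With the tool pointing down it reaches from about 300 to 875 mm from the base axis. Payload 4.2 kg.
Tool frame: the origin (TCP) lies midway between the tips of the shut fingers; the grasp point (between the pads) lies 19 mm behind it; x points along the fingers, y is the direction in which the jaws open and shut, and the axes are right-handed (so a half turn about x gives the same grasp; the last joint's range is limited). The gripper opens to 85 mm and grips with 20 to 120 N. Pads are 22 mm wide; open, the fingers measure 114 mm over their backs; the gripper's body (76 mm by 85 mm) begins 54 mm behind the grasp point. The pads swing forward as they close: fully open they stand 13 mm farther back than shut.
Start: joints at [-0.02, 0.32, 1.565, -0, 1.257, -0.02], TCP at [575.017, 0, 206.538] pointing down, gripper open.
Joint ranges: [-3.11, 3.11], [-0.84, 2.01], [0.21, 2.61], [-1.34, 4.49], [0.05, 2.63], [-2.56, 2.56]. Speed limits (rad/s): [2.57, 2.57, 3.14, 3.14, 3.14, 3.14].

## Interface

Orientations are given as [roll, pitch, yaw] about the fixed x, y, z axes, in that order (R = Rz(yaw) Ry(pitch) Rx(roll)).
In Python, from workcell import arm gives the robot as it stands.
- The arm moves only by the shell command python3 -m inch 'ROWS' [FORCE]. ROWS is JSON, a list of rows, each an object with "claw": the opening, from 0 (shut) to 1 (fully open); "delta_pos": the shift along the tool's x, y, z in m, a list of three; "rot": the turn, a rotation vector about the tool's x, y, z in rad, a list of three. In form: [{"claw": claw, "delta_pos": [tx, ty, tz], "rot": [wx, wy, wz]}, ...]. A call has 1 to 20 rows; each row is the pose to reach, as a shift and turn from the pose commanded when the call began, along the tool's axes at that moment; what a row does not reach only later rows make up. A row lasts 1/8 s, in which the tool goes at most 62.5 mm and 10.7 degrees, less where a joint would pass 70% of its speed; a pose out of reach is approached as far as the arm can. A call with a gripper value outside its range is refused whole. The fingers move at their own pace and stop on an object; FORCE is the grip in N (left out, the last holds). Time passes only in rows, so rows that repeat a pose let the fingers close. It gives the time, the measured TCP pose, the force and the opening at its end, in the units of the state.
- arm.observe(): the state, without advancing time (a new reading comes with each control period).
- arm.snapshot(name): name is "scene" or "side" or "wrist"; returns a dict with "img" (384x512x3 uint8, red, green, blue), "mtx" (3x3 intrinsics, pixels), "rvec" (rotation vector, rad) and "tvec" (3), from world to camera coordinates, as OpenCV has them. Camera axes: x right, y down, z forward; pixel columns grow to the right and rows downward; lengths in mm; the calibration is good to about 2 mm. A picture is of the moment at which its call begins. There is no depth.
- arm.job_done(): hands the job in, once; it reports no verdict.
The state is a dict: "clock": time; "qpos": joint angles; "qd": joint speeds; "joint_torque": joint torques, N m; "position": TCP position; "eef_rot": TCP orientation; "contact_force": force on the tool from outside, world axes, zero at the start; "moment": the same for the moment, N m; "grip_width": finger opening in mm.
Only numpy, scipy, OpenCV 4.12 (cv2) and the standard library are available. Lean on these libraries where they do the work, as an engineer would, in place of code of your own. Each camera call takes 0.05 s, during which the arm holds its last target. There are 200 camera calls.

## Task

Free the bench: take the flat metal S-hook out of its wooden block and hang it on the free part of the rack's round bar, set down fully seated before you let go; then hang the peg tray by its wire bail in the hook's lower curl and leave it hanging level and still, clear of the bench. Work by feel and gently: do not drop the hook or the tray, do not push hard against the rack or hook, and leave everything else on the bench where it is.

Things in the scene. Friction and masses are not known exactly. Their poses are not given: they have to be found in the camera images.
- rack: Fixed wooden rack carrying a horizontal round steel bar along its y (10 mm diameter, stiff). Origin: underside centre of its base plank (78 x 360 x 18 mm); z up, x away from the robot. Posts (78 mm deep, 18 wide, 315 high) at y = -165 and +165 mm. Pressing on rack or bar with over 20 N counts as forcing it.
- bar_nominal (a point): Middle of the windows in the rack's posts, 270 mm up, at the rack's x = 0, y = 0. THE BAR ITSELF IS NOT MEASURED: it is clamped anywhere in the windows, its axis up to 20 mm higher or lower and up to 20 mm nearer or farther (rack's x) than this point, parallel to the rack's y. Find it by touch or sight.
- template (a point): Plywood neck template hanging on the bar as part of it, 44 mm wide, reaching 150 mm below the bar; this point is nominal, like bar_nominal, at the rack's y = +115 mm. The bar is free for the hook from the rack's y = -130 to +75 mm.
- block: Fixed dark wooden block 70 x 50 x 45 mm with a slot along its x, 12 mm wide and 37 mm deep, in which the hook stands upright. Origin: centre of its underside.
- hook: Flat aluminium S-hook, 10 mm thick (y), about 90 g. Origin: bar axis when home; 132 mm up at the start, +x within 0.45 rad of world x; hangs with z up. Strip 6 mm wide, centre line (x,z mm): upper tip (18,-14), (12.5,-1), (5,8), (-5,8), (-12,1), straight sloping shank to (13,-108), (6,-121), (-6,-121), (-14,-112), lower tip (-16,-92). Upper curl opens down, 18 mm inside; lower opens up on -x side.
- hook_tongue (a point): Centre of the grip tongue on top of the hook (hook x = 0, z = 24.5 mm): 22 mm along x, 10 mm thick along y, from z = 9 to 40 mm. Fingers reaching below the hook's z = 11 mm would meet the bar.
- hook_low (a point): Where the bail's wire centre rests in the hook's lower curl (hook x = 0, z = -115 mm). The lower tip stands 26 mm above it on the -x (robot) side; the shank slopes over it, so a bail comes in over the tip from the -x side.
- tray: Loose steel tray 160 (x) x 50 (y) x 32 (z) mm, walls 3 mm, about 250 g, pegs fixed inside. Origin: underside centre; centre of mass near x = 0. Can be gripped across its 50 mm width near an end. Starts flat on the bench with its +x within 0.35 rad of world x.
- tray_bail (a point): Middle of the top bar of the tray's rigid wire bail (6 mm wire): at the tray's x = 0, y = 0, z = 70 mm; the bar runs along the tray's y between uprights at y = -23.5 and +23.5 mm.
- offcut: Bystander: pale wood offcut 75 x 32 x 22 mm, origin at underside centre
- jar: Bystander: small amber jar, 44 mm across, 60 mm high, origin at underside centre
- glue: Bystander: white glue bottle, 56 mm across, 150 mm high, origin at underside centre
- brush: Bystander: brush lying flat
- mug: Bystander: blue mug, 76 mm across, 85 mm high, origin at underside centre
- clamp: Bystander: dark steel clamp lying flat, about 100 mm
- wedge: Bystander: wood block 50 x 50 x 30 mm
Not all that is in view belongs to the job. Of the things that look like the hook, the smaller one is meant. What is shaped like the tray but orange is not meant.

How it is judged:
By the outcome, as a careful person would: the job done as asked, in the order asked, and still so for the second after the job is handed in, with the robot touching nothing.
It also fails if it takes over 72 s, if anything falls off the work surface, if the arm or the gripper's body presses on something with over 40 N, if the wrist force passes 120 N, or if a joint passes its speed limit or range.

## Working session

There is one attempt and no reset: what is moved stays moved. The work goes in short steps, Python scripts to look and compute and a shell command to move; the robot and the scene stay as the last step left them, time stands still between calls to the robot, and variables do not carry over. Pictures are saved under pics/ and viewed, about 8 in all and at most 12, crops included, and the job is handed in when it is done.

```bash
mkdir -p pics; ls; python3 - <<'E'
from workcell import arm
import cv2, numpy as np, pickle
for n in ("scene","side","wrist"):
    s=arm.snapshot(n); pickle.dump(s,open(f"{n}0.pkl","wb"))
    cv2.imwrite(f"pics/{n}0.png",s["img"][:,:,::-1])
    R=cv2.Rodrigues(np.array(s["rvec"],float))[0]; print(n,(-R.T@np.array(s["tvec"],float).ravel()).round(),R[2].round(2),np.array(s["mtx"])[0,0])
a=cv2.imread("pics/scene0.png")
cv2.imwrite("pics/scene0b.png",cv2.resize(a,(800,600),interpolation=cv2.INTER_CUBIC))
a=cv2.imread("pics/side0.png")
cv2.imwrite("pics/side0b.png",cv2.resize(a,(800,600),interpolation=cv2.INTER_CUBIC))
print(arm.observe())
E
```

```text
pics
scene [1013.  755.  941.] [-0.41 -0.65 -0.64] 424.15532147609434
side [ 147. 1137. 1018.] [ 0.26 -0.78 -0.57] 484.0050225243313
wrist [574.  81. 373.] [-0.   -0.31 -0.95] 292.9764937501266
{'clock': 0.15, 'qpos': array([-2.00067130e-02,  3.20138802e-01,  1.56534582e+00,  1.08964239e-05,
        1.25740273e+00, -2.00018793e-02]), 'qd': array([-0.00011905, -0.00075802, -0.00369307, -0.00016044,  0.00112974,
       -0.0015687 ]), 'joint_torque': array([-9.13009580e-05, -4.15840280e+01, -2.34345907e+01, -1.12702321e-04,
        5.94026569e-03, -2.51738534e-06]), 'position': array([5.74631842e+02, 7.83062321e-03, 2.05899584e+02]), 'eef_rot': array([-1.59880094,  1.56950159,  3.11357984]), 'contact_force': array([-1.06336384,  0.24308091,  0.11243761]), 'moment': array([-0.01768838, -0.0109772 , -0.0244882 ]), 'grip_width': 85.49203403480757}
```

View pics/scene0b.png

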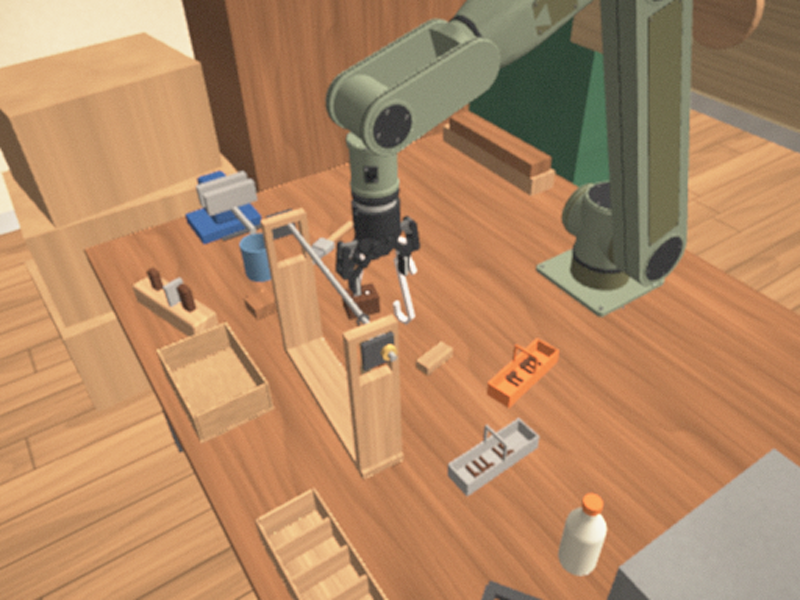

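View pics/side0b.png

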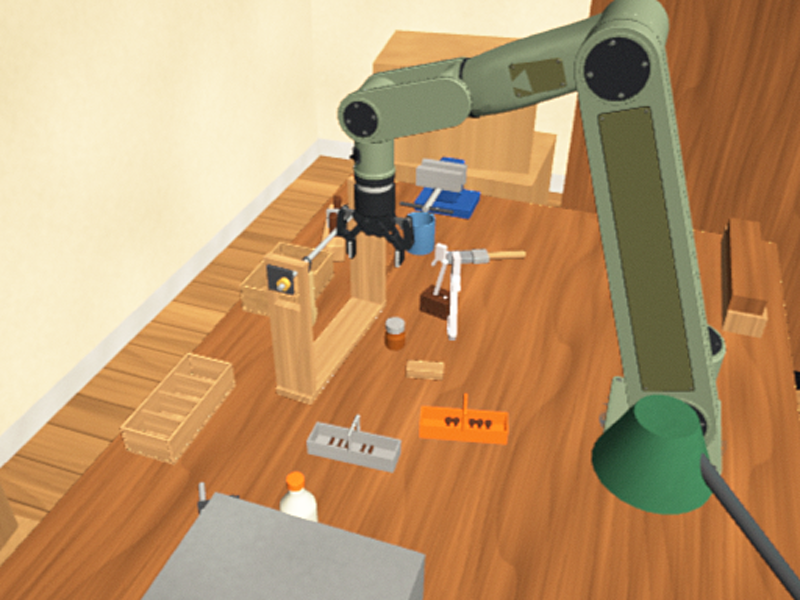

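```bash
python3 - <<'E'
import cv2, numpy as np
a=cv2.imread("pics/side0.png")[100:230,160:350]; b=cv2.imread("pics/scene0.png")[125:310,165:300]; w=cv2.imread("pics/wrist0.png")
A=cv2.resize(a,(800,547),interpolation=cv2.INTER_CUBIC)
cv2.imwrite("pics/c1.png",A)
B=cv2.resize(b,(394,540),interpolation=cv2.INTER_CUBIC); W=cv2.resize(w,(400,300)); 
c=np.zeros((540,800,3),np.uint8); c[:,:394]=B; c[:300,400:]=W
cv2.imwrite("pics/c2.png",c)
E
```

```text
(no output)
```

View pics/c1.png

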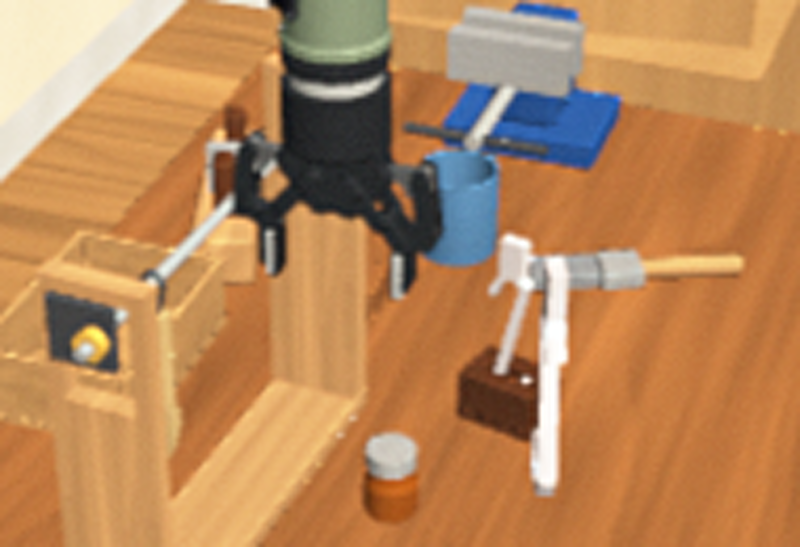

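View pics/c2.png

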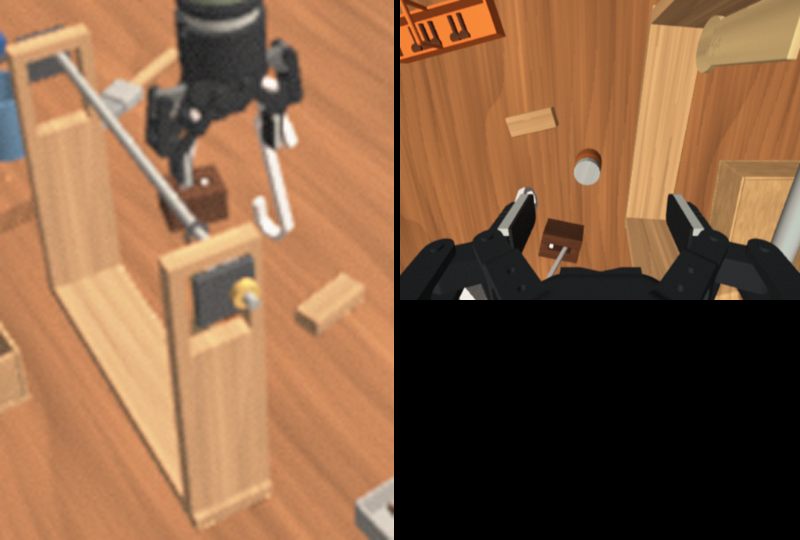

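```bash
cat > h.py <<'E'
import cv2, numpy as np, pickle
from workcell import arm
def load(n): return pickle.load(open(n+".pkl","rb"))
def snap(n,tag):
    s=arm.snapshot(n); pickle.dump(s,open(tag+".pkl","wb")); cv2.imwrite(f"pics/{tag}.png",s["img"][:,:,::-1]); return s
def cam(s):
    R=cv2.Rodrigues(np.array(s["rvec"],float))[0]; t=np.array(s["tvec"],float).ravel()
    return np.array(s["mtx"],float),R,t
def ray(s,uv):
    K,R,t=cam(s); d=R.T@np.linalg.inv(K)@np.array([uv[0],uv[1],1.]); return -R.T@t,d/np.linalg.norm(d)
def onz(s,uv,z):
    c,d=ray(s,uv); return c+d*(z-c[2])/d[2]
def tri(*prs):
    A=np.zeros((3,3));b=np.zeros(3);L=[ray(*p) for p in prs]
    for c,d in L: P=np.eye(3)-np.outer(d,d);A+=P;b+=P@c
    x=np.linalg.solve(A,b); return x,[round(float(np.linalg.norm((np.eye(3)-np.outer(d,d))@(x-c))),1) for c,d in L]
def proj(s,p):
    K,R,t=cam(s); q=K@(R@np.array(p,float)+t); return q[:2]/q[2]
def sat(s): return cv2.cvtColor(np.ascontiguousarray(s["img"]),cv2.COLOR_RGB2HSV)
def lineplane(s,p,q):
    c,a=ray(s,p);_,b=ray(s,q);n=np.cross(a,b);return n/np.linalg.norm(n),c
def barline(s1,p1,q1,s2,p2,q2):
    n1,c1=lineplane(s1,p1,q1);n2,c2=lineplane(s2,p2,q2);d=np.cross(n1,n2);d/=np.linalg.norm(d)
    x=np.linalg.lstsq(np.array([n1,n2,d]),np.array([n1@c1,n2@c2,0]),rcond=None)[0];return x,d
def refine(s,p,q,half=6,n=40):
    # centre of low-saturation strip across segment p-q
    H=sat(s)[:,:,1].astype(float);p=np.array(p,float);q=np.array(q,float);u=(q-p)/np.linalg.norm(q-p);v=np.array([-u[1],u[0]])
    k=np.arange(-half,half+.01,.25);pts=[]
    for f in np.linspace(0,1,n):
        c=p+f*(q-p);xy=(c+k[:,None]*v).astype(np.float32)
        pr=cv2.remap(H.astype(np.float32),xy[:,0][None],xy[:,1][None],cv2.INTER_LINEAR)[0]
        m=pr<(pr.min()+pr.max())/2
        if m.sum()>3 and pr.min()<70: pts.append(c+v*np.mean(k[m]))
    pts=np.array(pts,np.float32);vx,vy,x,y=cv2.fitLine(pts,cv2.DIST_HUBER,0,.01,.01).ravel()
    d=np.array([vx,vy]);o=np.array([x,y]);a=(pts-o)@d;return o+a.min()*d,o+a.max()*d,len(pts)
E
python3 - <<'E'
from h import *
np.set_printoptions(precision=1,suppress=True)
a=load("scene0");b=load("side0")
cs=lambda u,v:(165+u/2.919,125+v/2.919)
cb=lambda u,v:(160+u/4.21,100+v/4.21)
P=refine(a,cs(75,70),cs(180,205));Q=refine(b,cb(165,268),cb(232,203));print(P,Q)
x,d=barline(a,P[0],P[1],b,Q[0],Q[1]);d*=np.sign(d[1])
print("bar dir",d,"at y=-200,0,150:",[x+d*(y-x[1])/d[1] for y in(-200,0,150)])
print("big bottom",tri((a,cs(268,232)),(b,cb(545,488))), "big top",tri((a,cs(268,125)),(b,cb(555,265))))
print("block top in side corners z45",[onz(b,cb(*c),45) for c in((458,397),(485,350),(530,435))],"scene",[onz(a,cs(*c),45) for c in((162,193),(222,172),(227,200),(168,212))])
print("tongue side at z=156:",onz(b,cb(515,258),156), "bottom",onz(b,cb(500,370),45))
print("rack base corner scene z18:",onz(a,cs(200,525),18),"front low z0",onz(a,cs(268,495),18), "post top",[onz(a,cs(*c),315) for c in((163,262),(255,228),(8,48),(85,28))])
f=lambda u,v:(u*.64,v*.64)
print("tray",[onz(a,f(*c),32) for c in((449,466),(520,421),(538,436),(465,490))],[onz(b,f(*c),32) for c in((313,424),(400,446),(393,468),(308,450))])
print("bail",tri((a,f(488,430)),(b,f(350,422))),)
E
```

```text
(array([189.9, 149.6], dtype=float32), array([227.1, 194.8], dtype=float32), 40) (array([199. , 163.5], dtype=float32), array([214.4, 147.6], dtype=float32), 40)
bar dir [0.1 1.  0. ] at y=-200,0,150: [array([ 645.3, -200. ,  288.5]), array([657.2,   0. , 289.8]), array([666.1, 150. , 290.8])]
big bottom (array([ 445.7, -136. ,   -7.4]), [2.5, 2.5]) big top (array([ 454.3, -122.2,  187. ]), [21.0, 21.0])
block top in side corners z45 [array([ 529.5, -158.8,   45. ]), array([ 528.5, -231.1,   45. ]), array([ 459.9, -128.7,   45. ])] scene [array([ 537.5, -213.1,   45. ]), array([ 462. , -206.4,   45. ]), array([ 483.7, -160.9,   45. ]), array([ 548.3, -180.8,   45. ])]
tongue side at z=156: [ 500.2 -207.7  156. ] bottom [ 508.1 -207.2   45. ]
rack base corner scene z18: [721.3 172.5  18. ] front low z0 [654.4 179.7  18. ] post top [array([719.7, 148.1, 315. ]), array([643.2, 155.2, 315. ]), array([ 694.4, -183.7,  315. ]), array([ 620.5, -173.2,  315. ])]
tray [array([601.6, 241.8,  32. ]), array([443.8, 236.2,  32. ]), array([440.2, 278. ,  32. ]), array([607.8, 292.5,  32. ])] [array([605. , 246.5,  32. ]), array([438.5, 244.9,  32. ]), array([433.4, 297. ,  32. ]), array([587.2, 307.5,  32. ])]
bail (array([527.5, 249.3,  71.5]), [5.3, 5.3])
```

Candidates that could be taken for the hook: the small grey one standing in the dark block (side crop 515,260 → side px 282,162), and the larger white one in front of it (side crop 550,370 → px 291,188). I choose the one in the block. For the tray there is the grey one (scene 495,455) and the orange one (525,370), and I choose the grey one. I'll look from above next.

```bash
python3 -m inch '[{"claw":1,"delta_pos":[-0.094,-0.03,0.08],"rot":[-0.7,0,0]},{"claw":1,"delta_pos":[-0.094,-0.07,0.19],"rot":[-1.57,0,0]},{"claw":1,"delta_pos":[-0.094,-0.07,0.19],"rot":[-1.57,0,0]},{"claw":1,"delta_pos":[-0.094,-0.07,0.19],"rot":[-1.57,0,0]},{"claw":1,"delta_pos":[-0.094,-0.07,0.19],"rot":[-1.57,0,0]},{"claw":1,"delta_pos":[-0.094,-0.07,0.19],"rot":[-1.57,0,0]},{"claw":1,"delta_pos":[-0.094,-0.07,0.19],"rot":[-1.57,0,0]},{"claw":1,"delta_pos":[-0.094,-0.07,0.19],"rot":[-1.57,0,0]},{"claw":1,"delta_pos":[-0.094,-0.07,0.19],"rot":[-1.57,0,0]},{"claw":1,"delta_pos":[-0.094,-0.07,0.19],"rot":[-1.57,0,0]},{"claw":1,"delta_pos":[-0.094,-0.07,0.19],"rot":[-1.57,0,0]}]'
python3 - <<'E'
from h import *
from scipy.spatial.transform import Rotation as Ro
o=arm.observe();print(o["position"].round(1),Ro.from_euler("xyz",o["eef_rot"]).as_matrix().round(3).tolist())
w=snap("wrist","w1");s=snap("scene","s1");b=snap("side","d1")
c=np.zeros((600,800,3),np.uint8)
c[:300,:400]=cv2.resize(w["img"][:,:,::-1],(400,300))
c[:300,400:]=cv2.resize(s["img"][130:280,170:370,::-1],(400,300),interpolation=cv2.INTER_CUBIC)
c[300:,:400]=cv2.resize(b["img"][110:230,230:390,::-1],(400,300),interpolation=cv2.INTER_CUBIC)
c[300:,400:]=cv2.resize(w["img"][120:270,156:356,::-1],(400,300),interpolation=cv2.INTER_CUBIC)
cv2.imwrite("pics/c3.png",c)
E
```

```text
clock: 1.52
position: [504.9, -189.9, 300.4]
eef_rot: [2.697, 1.57, 2.695]
contact_force: [-0.1, -0.6, -0.5]
grip_width: 85.2
[ 504.9 -189.9  300.4] [[-0.0, 0.002, 1.0], [0.0, 1.0, -0.002], [-1.0, 0.0, -0.0]]
```

View pics/c3.png

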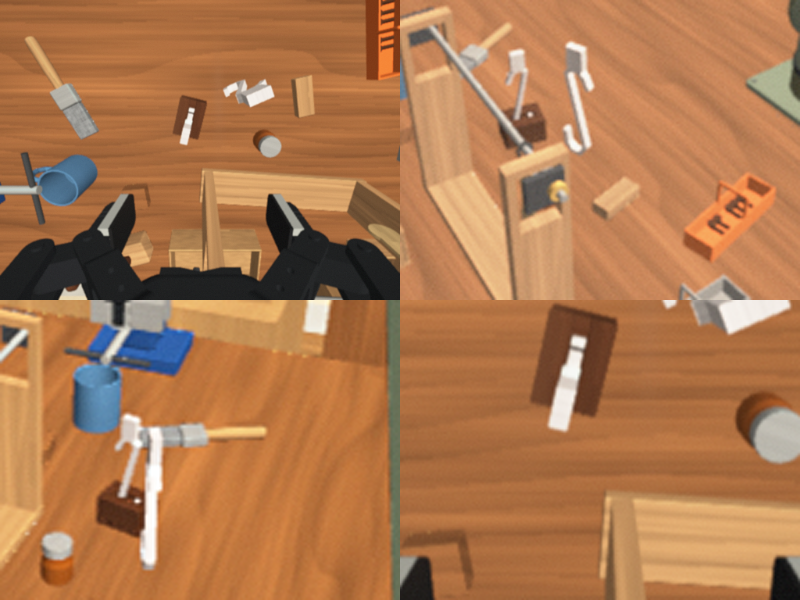

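```bash
python3 - <<'E'
from h import *
np.set_printoptions(precision=1,suppress=True)
w=load("w1");s=load("s1");b=load("d1")
pw=lambda u,v:(156+(u-400)/2,120+(v-300)/2); ps=lambda u,v:(170+(u-400)/2,130+v/2); pb=lambda u,v:(230+u/2.5,110+(v-300)/2.5)
print("tongue top",tri((w,pw(560,427)),(s,ps(517,51)),(b,pb(131,417))))
print("tongue low",tri((s,ps(517,80)),(b,pb(131,445))))
print("block",[onz(w,pw(*c),45) for c in((553,307),(616,320),(596,416),(532,404))])
print("big",tri((s,ps(580,150)),(b,pb(149,565))),tri((s,ps(577,44)),(b,pb(152,430))))
im=w["img"][112:190,215:275,::-1]
c=cv2.resize(im,(600,600*78//60),interpolation=cv2.INTER_CUBIC)[:600]
s2=cv2.resize(s["img"][145:210,205:250,::-1],None,fx=6,fy=6,interpolation=cv2.INTER_CUBIC)
o=np.zeros((600,800,3),np.uint8);c=cv2.resize(w["img"][110:185,215:265,::-1],(400,600),interpolation=cv2.INTER_CUBIC);o[:,:400]=c
o[:390,420:690]=s2[:390,:270];cv2.imwrite("pics/c4.png",o)
E
```

```text
tongue top (array([ 503.7, -209.3,  175.5]), [6.6, 3.5, 3.8])
tongue low (array([ 501.7, -214. ,  120.8]), [3.8, 3.8])
block [array([ 460.9, -224.1,   45. ]), array([ 470. , -179.6,   45. ]), array([ 540.6, -194.2,   45. ]), array([ 531.2, -241.7,   45. ])]
big (array([ 442.6, -122. ,    1.4]), [0.7, 0.7]) (array([ 448.3, -115.5,  219.6]), [1.2, 1.2])
```

View pics/c4.png

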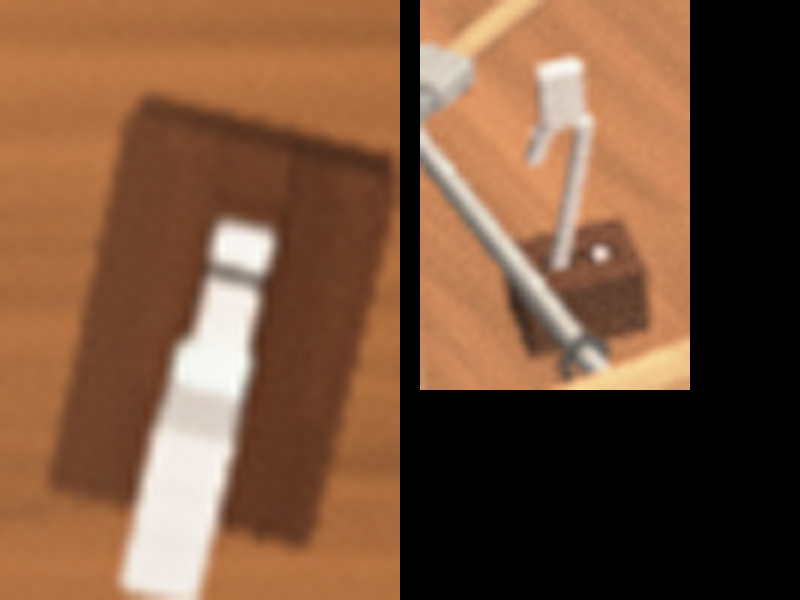

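```bash
python3 - <<'E'
from h import *
np.set_printoptions(precision=1,suppress=True)
w=load("w1");s=load("s1")
H=sat(w);m=((H[:,:,1]<60)&(H[:,:,2]>150)).astype(np.uint8);m[:, :215]=0;m[:,265:]=0;m[:135]=0;m[190:]=0
ys=np.unique(np.nonzero(m)[0]);print(ys.min(),ys.max())
for y in ys[::4].tolist()+[ys.max()-2]:
    x=np.nonzero(m[y])[0];print(y,x.min(),x.max(),end=" | ")
y=ys.max();x=np.nonzero(m[y-3])[0]
P=onz(w,(x.mean(),y+.5),172);print("\nfar top edge",P)
c4=lambda u,v:(215+u/8-.5,110+v/8-.5)
print("tip",onz(w,c4(245,238),44))
for a,b in (((135,110),(50,490)),((392,165),(310,548)),((130,118),(390,185)),((50,490),(310,548))):
    A,B=onz(w,c4(*a),45),onz(w,c4(*b),45);d=B-A;print(A,B,np.hypot(*d[:2]),np.arctan2(d[1],d[0]))
cs=lambda u,v:(205+(u-420)/6-.5,145+v/6-.5)
for c in ((538,66),(582,60)): print("scene top z172",onz(s,cs(*c),172))
E
```

```text
138 184
138 242 247 | 142 241 248 | 146 241 246 | 150 240 246 | 154 237 245 | 158 236 245 | 162 235 244 | 166 234 243 | 170 233 242 | 174 232 241 | 178 231 240 | 182 231 239 | 182 231 239 | 
far top edge [ 512.4 -213.   172. ]
tip [ 483.1 -206.6   44. ]
[ 460.5 -225.6   45. ] [ 529.3 -243.4   45. ] 71.08247821391915 -0.2531395414961168
[ 470.2 -180.3   45. ] [ 540.6 -195.3   45. ] 72.00881100760274 -0.20973619942382601
[ 461.9 -226.6   45. ] [ 473.7 -180.6   45. ] 47.408950149698626 1.3195184852708706
[ 529.3 -243.4   45. ] [ 540.6 -195.3   45. ] 49.44897599995263 1.340748371198768
scene top z172 [ 508.9 -221.1  172. ]
scene top z172 [ 487.2 -212.5  172. ]
```

```bash
python3 -m inch '[{"claw":0.5,"delta_pos":[0.05,-0.0205,-0.0045],"rot":[0.18,0,0]},{"claw":0.5,"delta_pos":[0.1,-0.0205,-0.0045],"rot":[0.235,0,0]},{"claw":0.5,"delta_pos":[0.1,-0.0205,-0.0045],"rot":[0.235,0,0]},{"claw":0.5,"delta_pos":[0.1,-0.0205,-0.0045],"rot":[0.235,0,0]},{"claw":0.5,"delta_pos":[0.1,-0.0205,-0.0045],"rot":[0.235,0,0]}]'
python3 - <<'E'
from h import *
w=snap("wrist","w2")
im=w["img"][150:384,100:412,::-1].copy()
cv2.imwrite("pics/c5.png",cv2.resize(im,(800,600),interpolation=cv2.INTER_CUBIC))
p=arm.observe()["position"];print(p,proj(w,p))
E
```

```text
clock: 2.3
position: [502.1, -211.0, 203.1]
eef_rot: [-0.175, 1.566, -0.411]
contact_force: [0.8, -0.1, -0.9]
grip_width: 42.9
[ 501.80252053 -210.86993783  202.80129231] [257.38550573 231.19772185]
```

View pics/c5.png

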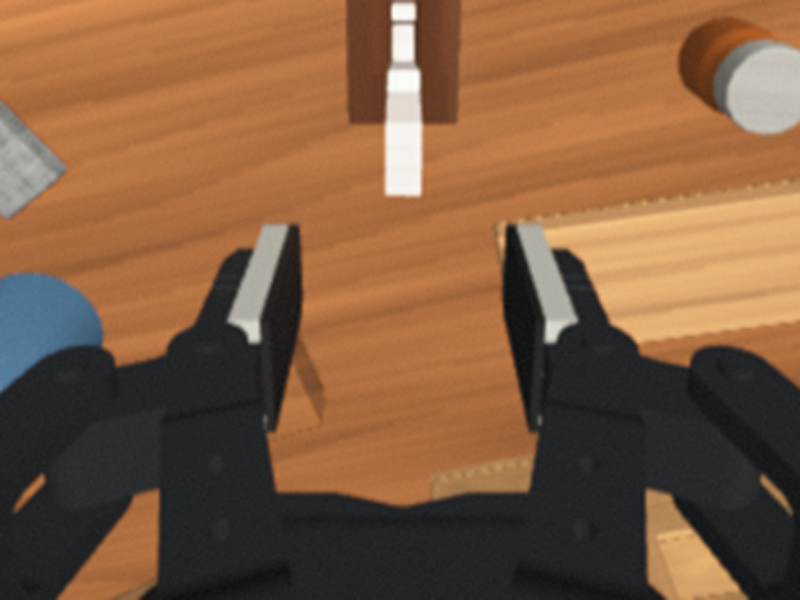

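The picture shows the tongue (c5 385–422, end at 403,195) centred between the pads (302 and 503, middle 402) and square to them. I'll descend and grip.

```bash
python3 -m inch '[{"claw":0.5,"delta_pos":[0.025,0,0],"rot":[0,0,0]},{"claw":0.5,"delta_pos":[0.05,0,0],"rot":[0,0,0]},{"claw":0.5,"delta_pos":[0.0535,0,0],"rot":[0,0,0]},{"claw":0.5,"delta_pos":[0.0535,0,0],"rot":[0,0,0]},{"claw":0.5,"delta_pos":[0.0535,0,0],"rot":[0,0,0]}]' 60 && python3 -m inch '[{"claw":0.25,"delta_pos":[0,0,0],"rot":[0,0,0]},{"claw":0.2,"delta_pos":[0,0,0],"rot":[0,0,0]},{"claw":0.15,"delta_pos":[0,0,0],"rot":[0,0,0]},{"claw":0.1,"delta_pos":[0,0,0],"rot":[0,0,0]},{"claw":0.0,"delta_pos":[0,0,0],"rot":[0,0,0]},{"claw":0.0,"delta_pos":[0,0,0],"rot":[0,0,0]},{"claw":0.0,"delta_pos":[0,0,0],"rot":[0,0,0]},{"claw":0.0,"delta_pos":[0,0,0],"rot":[0,0,0]}]'
```

```text
clock: 2.98
position: [501.4, -210.8, 148.5]
eef_rot: [-0.168, 1.568, -0.403]
contact_force: [0.1, -0.2, 0.1]
grip_width: 43.2
clock: 3.98
position: [500.7, -210.6, 147.3]
eef_rot: [-0.11, 1.57, -0.346]
contact_force: [0.4, -0.1, 3.7]
grip_width: -0.1
```

```bash
python3 - <<'E'
from h import *
w=snap("wrist","w3");b=snap("side","d3");s=snap("scene","s3");print(arm.observe()["contact_force"])
c=np.zeros((600,800,3),np.uint8)
c[:,:400]=cv2.resize(w["img"][130:310,196:316,::-1],(400,600),interpolation=cv2.INTER_CUBIC)
c[:300,400:]=cv2.resize(b["img"][140:200,250:330,::-1],(400,300),interpolation=cv2.INTER_CUBIC)
c[300:,400:]=cv2.resize(s["img"][135:210,190:290,::-1],(400,300),interpolation=cv2.INTER_CUBIC)
cv2.imwrite("pics/c6.png",c)
E
```

```text
[0.1555952  0.52449712 3.90019542]
```

View pics/c6.png

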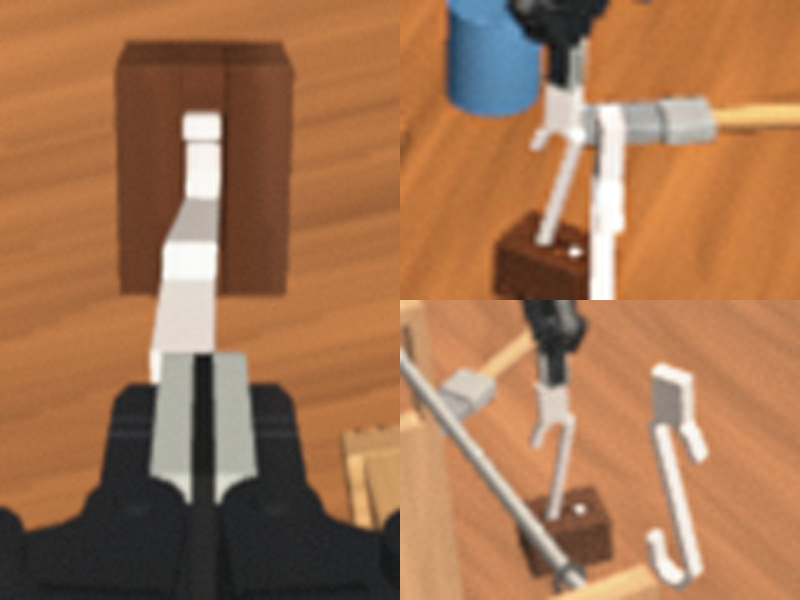

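```bash
python3 - <<'E'
from h import *
np.set_printoptions(precision=1,suppress=True)
w=load("w3");s=load("s3");b=load("d3");w2=load("w2")
fw=lambda p:((p[0]-196)*400/120,(p[1]-130)*600/180);fb=lambda p:(400+(p[0]-250)*5,(p[1]-140)*5);fs=lambda p:(400+(p[0]-190)*4,300+(p[1]-135)*4)
c=np.array([500.5,-210.5,0]);y=-.235;ex=np.array([np.cos(y),np.sin(y),0])
for n,hx,z in(("top far",11,172),("top near",-11,172),("bot near",-11,141),("bot far",11,141),("origin",0,132),("utip",18,118),("slot",2,45),("tcp",0,147)):
    p=c+ex*hx+[0,0,z];print(n,p,*(np.array(f(proj(v,p))) for f,v in((fw,w),(fb,b),(fs,s))))
print(onz(w2,(100+403/2.564,150+195/2.564),172))
E
```

```text
top far [ 511.2 -213.1  172. ] [204.8 462.5] [549.2  79.3] [539.2 387.8]
top near [ 489.8 -207.9  172. ] [204.7 344.2] [577.7  88.7] [566.1 381.8]
bot near [ 489.8 -207.9  141. ] [204.3 271.7] [575.6 127.9] [568.3 413.7]
bot far [ 511.2 -213.1  141. ] [204.4 374.6] [547.4 118.4] [541.9 419.7]
origin [ 500.5 -210.5  132. ] [204.3 305.1] [560.9 134.3] [555.8 425.8]
utip [ 518.  -214.7  118. ] [204.2 353.5] [537.2 143.7] [535.4 444.7]
slot [ 502.4 -211.    45. ] [203.7 188.1] [553.2 238.1] [560.  510.3]
tcp [ 500.5 -210.5  147. ] [204.4 337.7] [561.8 115.6] [554.7 410.6]
[ 512.4 -213.5  172. ]
```

```bash
python3 - <<'E'
from h import *
np.set_printoptions(precision=1,suppress=True)
y=-.235;ex=np.array([np.cos(y),np.sin(y),0]);ey=np.array([-np.sin(y),np.cos(y),0])
w2=load("w2");w3=load("w3")
for d in(0,6,12,18,25,31):
    p=np.array([501.8,-210.9,202.8+d])-11*ex; q=np.array([500.7,-210.6,147.3+d])-11*ex
    print(d,[(proj(w2,p+k*ey)-[100,150])*2.564 for k in(21.5,-21.5)],(proj(w3,q)-[196,130])*3.333, (proj(w3,q+22*ex)-[196,130])*3.333)
E
```

```text
0 [array([492.6, 166.9]), array([314.3, 166.9])] [204.1 285.6] [204.2 391.2]
6 [array([495.5, 177. ]), array([311.4, 177. ])] [204.2 298.6] [204.2 407.1]
12 [array([498.7, 187.8]), array([308.4, 187.8])] [204.2 312.6] [204.3 424. ]
18 [array([502. , 199.3]), array([305.1, 199.3])] [204.3 327.5] [204.4 442. ]
25 [array([506.2, 213.8]), array([301. , 213.8])] [204.4 346.2] [204.4 464.6]
31 [array([510.1, 227.2]), array([297.2, 227.2])] [204.5 363.6] [204.5 485.5]
```

The closed pads sit on top of the tongue: side and scene views put the pad tips at z≈172, with 3.9 N of upward force. So the real tips are about 25 mm behind the reported TCP. I'll back up, open, and go 26 mm lower.

```bash
python3 -m inch '[{"claw":0.0,"delta_pos":[-0.02,0,0],"rot":[0,0,0]},{"claw":0.5,"delta_pos":[-0.02,0,0],"rot":[0,0,0]},{"claw":0.5,"delta_pos":[-0.02,0,0],"rot":[0,0,0]},{"claw":0.5,"delta_pos":[-0.02,0,0],"rot":[0,0,0]},{"claw":0.5,"delta_pos":[-0.02,0,0],"rot":[0,0,0]},{"claw":0.5,"delta_pos":[-0.01,0,0],"rot":[0,0,0]},{"claw":0.5,"delta_pos":[0.01,0,0],"rot":[0,0,0]},{"claw":0.5,"delta_pos":[0.026,0,0],"rot":[0,0,0]},{"claw":0.5,"delta_pos":[0.026,0,0],"rot":[0,0,0]},{"claw":0.5,"delta_pos":[0.026,0,0],"rot":[0,0,0]}]' && python3 -m inch '[{"claw":0.25,"delta_pos":[0,0,0],"rot":[0,0,0]},{"claw":0.2,"delta_pos":[0,0,0],"rot":[0,0,0]},{"claw":0.15,"delta_pos":[0,0,0],"rot":[0,0,0]},{"claw":0.1,"delta_pos":[0,0,0],"rot":[0,0,0]},{"claw":0.0,"delta_pos":[0,0,0],"rot":[0,0,0]},{"claw":0.0,"delta_pos":[0,0,0],"rot":[0,0,0]},{"claw":0.0,"delta_pos":[0,0,0],"rot":[0,0,0]}]' 
python3 - <<'E'
from h import *
w=snap("wrist","w4");b=snap("side","d4");s=snap("scene","s4");print(arm.observe())
c=np.zeros((600,800,3),np.uint8)
c[:,:400]=cv2.resize(w["img"][130:310,196:316,::-1],(400,600),interpolation=cv2.INTER_CUBIC)
c[:300,400:]=cv2.resize(b["img"][140:200,250:330,::-1],(400,300),interpolation=cv2.INTER_CUBIC)
c[300:,400:]=cv2.resize(s["img"][135:210,190:290,::-1],(400,300),interpolation=cv2.INTER_CUBIC)
cv2.imwrite("pics/c7.png",c)
E
```

```text
clock: 5.38
position: [500.8, -210.7, 121.3]
eef_rot: [-0.126, 1.57, -0.362]
contact_force: [-0.7, 0.4, 0.0]
grip_width: 42.7
clock: 6.25
position: [500.8, -210.5, 121.4]
eef_rot: [-0.041, 1.57, -0.276]
contact_force: [-0.3, 1.5, 3.9]
grip_width: 8.9
{'clock': 6.4, 'qpos': array([-4.19273279e-01,  3.38805364e-01,  1.76593880e+00,  1.17614601e-04,
        1.03596689e+00, -1.75433946e+00]), 'qd': array([ 0.00159684, -0.00035658, -0.00046001, -0.00077564,  0.00150206,
        0.00182912]), 'joint_torque': array([-1.41160581e-01, -3.71849692e+01, -1.93492216e+01, -1.04101310e-01,
       -2.16904306e-01, -5.22724949e-03]), 'position': array([ 500.77691444, -210.56832296,  121.43929318]), 'eef_rot': array([-0.06920385,  1.56990893, -0.30499389]), 'contact_force': array([0.30500131, 1.17510801, 5.042371  ]), 'moment': array([ 0.09690948,  0.10749044, -0.02124802]), 'grip_width': 8.723060367850264}
```

```bash
python3 -m inch '[{"claw":0,"delta_pos":[-0.006,0,0],"rot":[0,0,0]},{"claw":0,"delta_pos":[-0.016,0,0],"rot":[0,0,0]},{"claw":0,"delta_pos":[-0.03,0,0],"rot":[0,0,0]},{"claw":0,"delta_pos":[-0.045,0,0],"rot":[0,0,0]},{"claw":0,"delta_pos":[-0.07,0,0],"rot":[0,0,0]},{"claw":0,"delta_pos":[-0.1,0,0],"rot":[0,0,0]},{"claw":0,"delta_pos":[-0.13,0,0],"rot":[0,0,0]},{"claw":0,"delta_pos":[-0.16,0,0],"rot":[0,0,0]},{"claw":0,"delta_pos":[-0.1856,0,0],"rot":[0,0,0]},{"claw":0,"delta_pos":[-0.1856,0,0],"rot":[0,0,0]},{"claw":0,"delta_pos":[-0.1856,0,0],"rot":[0,0,0]}]'
python3 - <<'E'
from h import *
np.set_printoptions(precision=1,suppress=True)
from scipy.spatial.transform import Rotation as Ro
o=arm.observe();R=Ro.from_euler("xyz",o["eef_rot"]).as_matrix();print(R.round(3).tolist())
t=np.array([614.9,-37.4,307]);print("tool delta",(R.T@(t-o["position"])))
a=snap("scene","s5");b=snap("side","d5")
P0=np.array([656.6,-10,289.7]);d=np.array([.06,.998,0])
for y0,y1 in((-130,60),(-60,80)):
    e=[P0+d*y for y in(y0,y1)]
    P=refine(a,proj(a,e[0]),proj(a,e[1]));Q=refine(b,proj(b,e[0]),proj(b,e[1]))
    x,dd=barline(a,P[0],P[1],b,Q[0],Q[1]);dd*=np.sign(dd[1]);print(P[2],Q[2],dd*100,[x+dd*(y-x[1])/dd[1] for y in(-100,-40,20)])
E
```

```text
clock: 7.78
position: [499.9, -210.3, 305.9]
eef_rot: [2.937, 1.569, 2.702]
contact_force: [-0.6, 0.4, -1.3]
grip_width: 9.1
[[-0.001, 0.234, 0.972], [0.001, 0.972, -0.234], [-1.0, 0.0, -0.001]]
tool delta [ -1.2 194.9  71.4]
40 40 [ 7.4 99.7 -0.5] [array([ 651.6, -100. ,  288.4]), array([656. , -40. , 288.1]), array([660.5,  20. , 287.9])]
40 40 [ 6.1 99.7 -3.8] [array([ 653.3, -100. ,  292.5]), array([657. , -40. , 290.2]), array([660.7,  20. , 287.8])]
```

```bash
python3 -m inch '[{"claw":0,"delta_pos":[0,0.02,0.008],"rot":[-0.02,0,0]},{"claw":0,"delta_pos":[0,0.055,0.02],"rot":[-0.05,0,0]},{"claw":0,"delta_pos":[0,0.095,0.035],"rot":[-0.09,0,0]},{"claw":0,"delta_pos":[0,0.135,0.05],"rot":[-0.13,0,0]},{"claw":0,"delta_pos":[0,0.17,0.063],"rot":[-0.15,0,0]},{"claw":0,"delta_pos":[0,0.188,0.07],"rot":[-0.165,0,0]},{"claw":0,"delta_pos":[0,0.195,0.0725],"rot":[-0.165,0,0]},{"claw":0,"delta_pos":[0,0.195,0.0725],"rot":[-0.165,0,0]},{"claw":0,"delta_pos":[0,0.195,0.0725],"rot":[-0.165,0,0]}]'
python3 - <<'E'
from h import *
np.set_printoptions(precision=1,suppress=True)
o=arm.observe();print(o["position"],o["contact_force"])
a=snap("scene","s6");b=snap("side","d6");w=snap("wrist","w6")
pt=o["position"]
for v in(a,b,w): print(proj(v,pt),proj(v,[656,-40,289]))
c=np.zeros((600,800,3),np.uint8)
f=lambda v,p,W,H,k:cv2.resize(v["img"][max(0,int(p[1])-H//2):max(0,int(p[1])-H//2)+H,int(p[0])-W//2:int(p[0])-W//2+W,::-1],None,fx=k,fy=k,interpolation=cv2.INTER_CUBIC)
A=f(a,proj(a,pt),80,120,5);B=f(b,proj(b,pt),80,120,5)
c[:A.shape[0],:400]=A[:,:400];c[:B.shape[0],400:]=B[:,:400]
for v in(a,b): print("crop origin",int(proj(v,pt)[0])-40,int(proj(v,pt)[1])-60)
cv2.imwrite("pics/c8.png",c)
E
```

```text
clock: 9.0
position: [616.0, -38.9, 306.8]
eef_rot: [-1.651, 1.57, -1.723]
contact_force: [-0.7, -0.2, -0.3]
grip_width: 8.9
[616.  -38.9 306.8] [-0.7 -0.2 -0.3]
[220. 160.] [206.6 170.8]
[231.4 139.5] [219.3 142.3]
[256.8 231.6] [259.3 270.5]
crop origin 180 99
crop origin 191 79
```

View pics/c8.png

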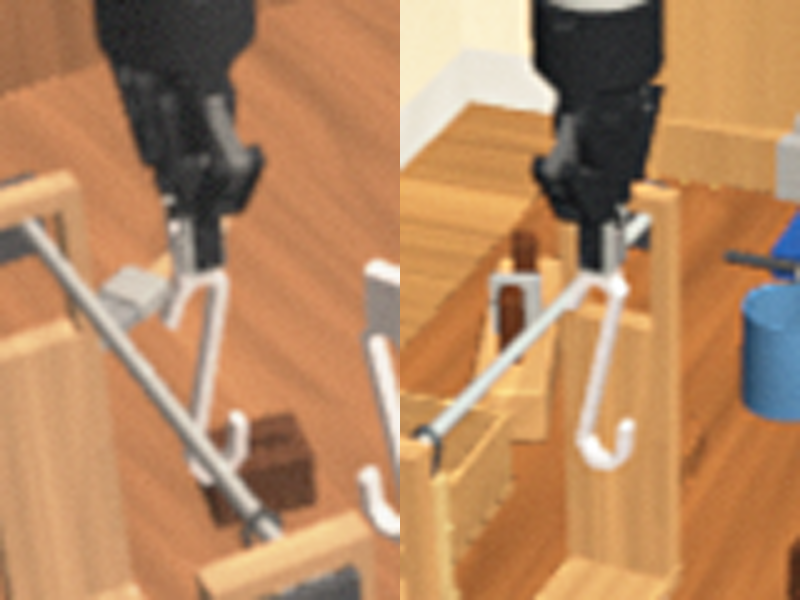

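```bash
python3 - <<'E'
from h import *
np.set_printoptions(precision=1,suppress=True)
a=load("s6");b=load("d6")
f=lambda u,v:(180+u/5-.5,99+v/5-.5);g=lambda u,v:(191+(u-400)/5-.5,79+v/5-.5)
y=-.07;ex=np.array([np.cos(y),np.sin(y),0])
for n,p,q,hx,hz in(("utip",(170,325),(575,305),19,-16),("ltip",(238,413),(627,424),-16,-90),("crown R",(222,275),(620,283),-8,5)):
    P,r=tri((a,f(*p)),(b,g(*q)));print(n,P,r,"origin est",P-ex*hx-[0,0,hz])
for n,v,h in(("s",a,lambda p:(p-[180,99]+.5)*5),("d",b,lambda p:(p-[191,79]+.5)*5+[400,0])):
    o=np.array([616,-38.9,317.4]);print(n,[h(proj(v,o+ex*x+[0,0,z])) for x,z in((18,-16),(-16,-90),(0,-124),(0,11),(-12,1))])
    print(" bar",[h(proj(v,[656+.07*(yy+40),yy,289])) for yy in(-140,-40,60)])
E
```

```text
utip [635.  -39.4 303.2] [0.2, 0.2] origin est [616.1 -38.1 319.2]
ltip [601.2 -37.4 229.3] [2.0, 2.0] origin est [617.1 -38.6 319.3]
crown R [604.8 -36.1 324.8] [0.5, 0.5] origin est [612.8 -36.6 319.8]
s [array([171.5, 326.7]), array([240.4, 418.4]), array([218.1, 476.4]), array([199.3, 272.7]), array([222.1, 281.8])]
 bar [array([ 59.4, 264.9]), array([135.7, 361.3]), array([222.3, 470.5])]
d [array([577.3, 307. ]), array([630.2, 423.7]), array([607.5, 464.4]), array([603.7, 273.1]), array([622.3, 292. ])]
 bar [array([613.8, 247.5]), array([543.8, 318.9]), array([466.2, 398.2])]
```

```bash
python3 -m inch '[{"claw":0,"delta_pos":[0,0,0.012],"rot":[0,0,0]},{"claw":0,"delta_pos":[0,0,0.023],"rot":[0,0,0]},{"claw":0,"delta_pos":[0,0,0.03],"rot":[0,0,0]},{"claw":0,"delta_pos":[0,0,0.033],"rot":[0,0,0]},{"claw":0,"delta_pos":[0,0,0.033],"rot":[0,0,0]}]' && python3 -m inch '[{"claw":0,"delta_pos":[0.004,0,0.0005],"rot":[0,0,0]},{"claw":0,"delta_pos":[0.008,0,0.001],"rot":[0,0,0]},{"claw":0,"delta_pos":[0.012,0,0.0015],"rot":[0,0,0]},{"claw":0,"delta_pos":[0.015,0,0.002],"rot":[0,0,0]},{"claw":0,"delta_pos":[0.015,0,0.002],"rot":[0,0,0]},{"claw":0,"delta_pos":[0.015,0,0.002],"rot":[0,0,0]}]'
```

```text
clock: 9.78
position: [649.6, -40.1, 306.3]
eef_rot: [3.141, 1.57, 3.071]
contact_force: [-0.3, 1.1, -2.2]
grip_width: 8.8
clock: 10.52
position: [651.5, -40.3, 291.8]
eef_rot: [0.016, 1.57, -0.054]
contact_force: [0.5, 0.5, -0.1]
grip_width: 8.8
```

```bash
python3 -m inch '[{"claw":0,"delta_pos":[0.003,0,0.001],"rot":[0,0,0]},{"claw":0,"delta_pos":[0.006,0,0.002],"rot":[0,0,0]},{"claw":0,"delta_pos":[0.009,0,0.003],"rot":[0,0,0]},{"claw":0,"delta_pos":[0.009,0,0.003],"rot":[0,0,0]},{"claw":0,"delta_pos":[0.009,0,0.003],"rot":[0,0,0]}]' && python3 -m inch '[{"claw":0,"delta_pos":[0.001,0,0.0003],"rot":[0,0,0]},{"claw":0,"delta_pos":[0.002,0,0.0006],"rot":[0,0,0]},{"claw":0,"delta_pos":[0.003,0,0.001],"rot":[0,0,0]},{"claw":0,"delta_pos":[0.003,0,0.001],"rot":[0,0,0]},{"claw":0,"delta_pos":[0.003,0,0.001],"rot":[0,0,0]}]'
```

```text
clock: 11.15
position: [654.5, -40.5, 282.7]
eef_rot: [-0.173, 1.571, -0.243]
contact_force: [0.7, 0.2, -0.7]
grip_width: 8.8
clock: 11.78
position: [655.5, -40.6, 279.7]
eef_rot: [-0.015, 1.571, -0.086]
contact_force: [0.0, 0.6, -0.8]
grip_width: 9.0
```

```bash
for i in 1 2; do :; done; python3 -m inch '[{"claw":0,"delta_pos":[0.0007,0,0],"rot":[0,0,0]},{"claw":0,"delta_pos":[0.0014,0,0],"rot":[0,0,0]},{"claw":0,"delta_pos":[0.0015,0,0],"rot":[0,0,0]},{"claw":0,"delta_pos":[0.0015,0,0],"rot":[0,0,0]}]'; python3 -m inch '[{"claw":0,"delta_pos":[0.0005,0,0],"rot":[0,0,0]},{"claw":0,"delta_pos":[0.001,0,0],"rot":[0,0,0]},{"claw":0,"delta_pos":[0.001,0,0],"rot":[0,0,0]}]'
```

```text
clock: 12.28
position: [655.4, -40.6, 278.1]
eef_rot: [0.104, 1.571, 0.033]
contact_force: [-0.3, -0.3, -0.8]
grip_width: 8.8
clock: 12.65
position: [655.4, -40.6, 277.1]
eef_rot: [-1.594, 1.571, -1.665]
contact_force: [1.3, -0.3, -0.3]
grip_width: 8.8
```

```bash
python3 -m inch '[{"claw":0,"delta_pos":[0.0005,0,0],"rot":[0,0,0]},{"claw":0,"delta_pos":[0.001,0,0],"rot":[0,0,0]},{"claw":0,"delta_pos":[0.001,0,0],"rot":[0,0,0]}]'; python3 -m inch '[{"claw":0,"delta_pos":[0.0005,0,0],"rot":[0,0,0]},{"claw":0,"delta_pos":[0.001,0,0],"rot":[0,0,0]},{"claw":0,"delta_pos":[0.001,0,0],"rot":[0,0,0]}]';python3 - <<'E'
from h import *
w=snap("wrist","w7");a=snap("scene","s7");b=snap("side","d7");o=arm.observe();print(o["contact_force"],o["moment"])
E
```

```text
clock: 13.02
position: [655.4, -40.6, 276.1]
eef_rot: [-2.866, 1.571, -2.937]
contact_force: [-0.2, -0.4, -0.9]
grip_width: 8.5
clock: 13.4
position: [655.4, -40.6, 275.2]
eef_rot: [-0.11, 1.571, -0.18]
contact_force: [0.1, -1.0, -1.2]
grip_width: 8.8
[ 0.09670715 -0.41892796 -2.24850971] [ 0.03000354  0.02160524 -0.06543791]
```

```bash
python3 -m inch '[{"claw":0,"delta_pos":[0.0005,0,0],"rot":[0,0,0]},{"claw":0,"delta_pos":[0.001,0,0],"rot":[0,0,0]},{"claw":0,"delta_pos":[0.001,0,0],"rot":[0,0,0]}]'; python3 -m inch '[{"claw":0,"delta_pos":[0.0005,0,0],"rot":[0,0,0]},{"claw":0,"delta_pos":[0.001,0,0],"rot":[0,0,0]},{"claw":0,"delta_pos":[0.001,0,0],"rot":[0,0,0]}]'
```

```text
clock: 13.92
position: [655.5, -40.6, 275.0]
eef_rot: [-0.007, 1.57, -0.078]
contact_force: [-0.8, 0.3, 4.4]
grip_width: 8.7
clock: 14.3
position: [655.6, -40.6, 274.9]
eef_rot: [0.003, 1.568, -0.068]
contact_force: [-2.1, -0.1, 7.3]
grip_width: 9.3
```

```bash
python3 - <<'E'
from h import *
a=load("s7");b=load("d7")
pt=np.array([655.4,-40.6,280])
f=lambda v,p:cv2.resize(v["img"][int(p[1])-30:int(p[1])+45,int(p[0])-25:int(p[0])+25,::-1],(400,600),interpolation=cv2.INTER_CUBIC)
for v in(a,b): print([int(k) for k in proj(v,pt)])
cv2.imwrite("pics/c9.png",np.hstack([f(a,proj(a,pt)),f(b,proj(b,pt))]))
E
```

```text
[207, 173]
[219, 144]
```

View pics/c9.png

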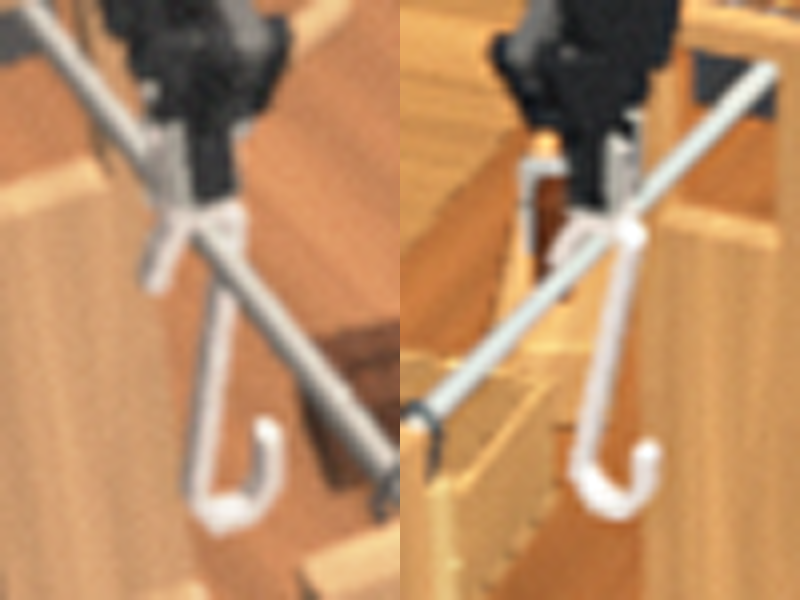

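```bash
python3 -m inch '[{"claw":0,"delta_pos":[-0.0012,0,-0.0003],"rot":[0,0,0]},{"claw":0,"delta_pos":[-0.0012,0,-0.0003],"rot":[0,0,0]}]' 30; python3 -m inch '[{"claw":0.13,"delta_pos":[0,0,0],"rot":[0,0,0]},{"claw":0.16,"delta_pos":[0,0,0],"rot":[0,0,0]},{"claw":0.2,"delta_pos":[0,0,0],"rot":[0,0,0]},{"claw":0.3,"delta_pos":[0,0,0],"rot":[0,0,0]},{"claw":0.4,"delta_pos":[0,0,0],"rot":[0,0,0]},{"claw":0.5,"delta_pos":[0,0,0],"rot":[0,0,0]},{"claw":0.5,"delta_pos":[0,0,0],"rot":[0,0,0]}]'
python3 - <<'E'
from h import *
w=snap("wrist","w8")
H=sat(w);m=((H[:,:,1]<60)&(H[:,:,2]>150)).astype(np.uint8);print([int(x) for x in proj(w,[656,-40.6,315])])
n,l,st,c=cv2.connectedComponentsWithStats(m[180:330,200:312]);print(st[1:],c[1:]);print(arm.observe()["contact_force"])
E
```

```text
clock: 14.55
position: [655.5, -40.6, 274.9]
eef_rot: [0.016, 1.569, -0.055]
contact_force: [-1.1, 0.0, 5.1]
grip_width: 8.8
clock: 15.42
position: [655.2, -40.6, 274.4]
eef_rot: [0.109, 1.571, 0.038]
contact_force: [-0.1, -0.4, 0.1]
grip_width: 42.9
[257, 269]
[[   0    0  112  122 3506]] [[55.12806617 66.34512265]]
[0.12483835 0.09400528 0.10874795]
```

```bash
python3 -m inch '[{"claw":0.5,"delta_pos":[-0.02,0,0],"rot":[0,0,0]},{"claw":0.5,"delta_pos":[-0.06,0,0],"rot":[0,0,0]},{"claw":0.6,"delta_pos":[-0.075,0.03,-0.02],"rot":[0,0,0]},{"claw":0.9,"delta_pos":[-0.08,0.08,-0.055],"rot":[0,0,0]},{"claw":1,"delta_pos":[-0.07,0.13,-0.09],"rot":[0,0,0]},{"claw":1,"delta_pos":[-0.06,0.18,-0.125],"rot":[-0.07,0,0]},{"claw":1,"delta_pos":[-0.05,0.23,-0.16],"rot":[-0.07,0,0]},{"claw":1,"delta_pos":[-0.046,0.27,-0.19],"rot":[-0.07,0,0]},{"claw":1,"delta_pos":[-0.046,0.295,-0.206],"rot":[-0.07,0,0]},{"claw":1,"delta_pos":[-0.046,0.295,-0.206],"rot":[-0.07,0,0]},{"claw":1,"delta_pos":[-0.046,0.295,-0.206],"rot":[-0.07,0,0]}]'
python3 - <<'E'
from h import *
np.set_printoptions(precision=1,suppress=True)
w=snap("wrist","w9");a=snap("scene","s9");b=snap("side","d9")
o=arm.observe();print(o["position"])
c=np.zeros((600,800,3),np.uint8)
c[:,:]=cv2.resize(w["img"][:,:,::-1],(800,600))
pt=[655.4,-40.6,250]
f=lambda v,p:cv2.resize(v["img"][int(p[1])-25:int(p[1])+35,int(p[0])-20:int(p[0])+20,::-1],(160,240),interpolation=cv2.INTER_CUBIC)
c[360:,:160]=f(a,proj(a,pt));c[360:,640:]=f(b,proj(b,pt))
cv2.imwrite("pics/c10.png",c)
E
```

```text
clock: 16.85
position: [470.9, 267.7, 320.5]
eef_rot: [-0.627, 1.57, -0.628]
contact_force: [0.7, -0.3, 0.2]
grip_width: 85.3
[471.2 267.3 320.3]
```

View pics/c10.png

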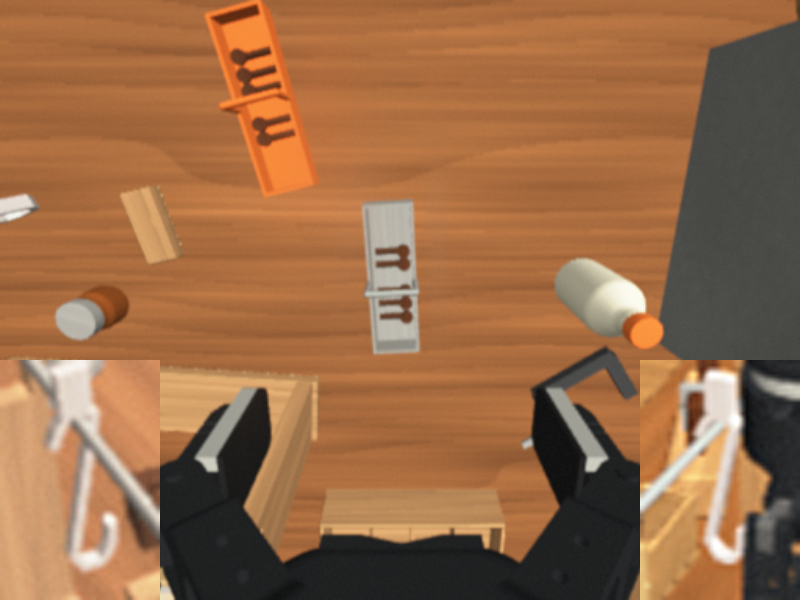

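```bash
python3 - <<'E'
from h import *
np.set_printoptions(precision=1,suppress=True)
w=load("w9");k=1.5625
P=[onz(w,(u/k,v/k),32) for u,v in((363,203),(413,201),(419,350),(373,353))]
for i,j in((0,1),(1,2),(2,3),(3,0)): d=P[j]-P[i];print(P[i],np.hypot(*d[:2]),np.arctan2(d[1],d[0]))
print(np.mean(P,0))
B=[onz(w,(u/k,v/k),70) for u,v in((367,293),(417,291))];print("bail",B,np.mean(B,0),np.hypot(*(B[1]-B[0])[:2]))
H=sat(w);m=((H[:,:,1]<45)&(H[:,:,2]>90)).astype(np.uint8)
r=np.zeros_like(m);r[122:232,225:275]=m[122:232,225:275];r=cv2.morphologyEx(r,cv2.MORPH_CLOSE,np.ones((9,9)))
cn=max(cv2.findContours(r,0,2)[0],key=cv2.contourArea);R=cv2.minAreaRect(cn);bx=cv2.boxPoints(R)
Q=np.array([onz(w,p,32) for p in bx]);print(Q,Q.mean(0),[np.arctan2(*(Q[(i+1)%4]-Q[i])[1::-1]) for i in range(4)])
E
```

```text
[439.7 230.2  32. ] 49.00733108246045 1.6087163769553738
[437.8 279.2  32. ] 159.47941170153183 0.047810194326775156
[597.1 286.8  32. ] 50.23302534189557 -1.5006460496898222
[600.6 236.7  32. ] 161.09079619980596 -3.101328315506398
[518.8 258.2  32. ]
bail [array([520.1, 234.8,  70. ]), array([518.2, 282.6,  70. ])] [519.2 258.7  70. ] 47.82762052076163
[[438.7 227.2  32. ]
 [436.5 279.4  32. ]
 [596.9 287.9  32. ]
 [599.7 229.9  32. ]] [517.9 256.1  32. ] [np.float64(1.6140274543960214), np.float64(0.05324713422373189), np.float64(-1.5222010116213345), np.float64(-3.1249636854376814)]
```

The hook hangs upright and seated on the bar (both insets). The tray is at about (519, 258.5), yaw 0.043. The measured size of 160×49.6 mm matches the given size, and the bail centre agrees. Next I stage a tilted approach to the robot-side end.

```bash
python3 -m inch '[{"claw":0.85,"delta_pos":[0.03,-0.012,-0.0285],"rot":[-0.02,-0.1,0]},{"claw":0.85,"delta_pos":[0.08,-0.012,-0.0285],"rot":[-0.043,-0.2,0]},{"claw":0.85,"delta_pos":[0.13,-0.012,-0.0285],"rot":[-0.043,-0.3,0]},{"claw":0.85,"delta_pos":[0.18,-0.012,-0.0285],"rot":[-0.043,-0.3,0]},{"claw":0.85,"delta_pos":[0.225,-0.012,-0.0285],"rot":[-0.043,-0.3,0]},{"claw":0.85,"delta_pos":[0.255,-0.012,-0.0285],"rot":[-0.043,-0.3,0]},{"claw":0.85,"delta_pos":[0.2645,-0.012,-0.0285],"rot":[-0.043,-0.3,0]},{"claw":0.85,"delta_pos":[0.2645,-0.012,-0.0285],"rot":[-0.043,-0.3,0]},{"claw":0.85,"delta_pos":[0.2645,-0.012,-0.0285],"rot":[-0.043,-0.3,0]}]'
python3 - <<'E'
from h import *
from scipy.spatial.transform import Rotation as Ro
np.set_printoptions(precision=3,suppress=True)
o=arm.observe();R=Ro.from_euler("xyz",o["eef_rot"]).as_matrix();print(R)
T=Ro.from_euler("z",.043).as_matrix();g=np.array([519,258.5,0])
print("tcp in tray",T.T@(o["position"]-g), "delta to grasp (tool mm)",R.T@(g+T@np.array([-52.8,0,-20.6])-o["position"]))
E
```

```text
clock: 18.12
position: [443.2, 256.8, 57.3]
eef_rot: [-0.016, 1.268, 0.026]
contact_force: [0.9, 1.1, 0.1]
grip_width: 72.5
[[ 0.298 -0.041  0.954]
 [ 0.008  0.999  0.041]
 [-0.955 -0.005  0.298]]
tcp in tray [-75.789   1.576  57.252] delta to grasp (tool mm) [81.172 -1.156 -1.251]
```

```bash
python3 -m inch '[{"claw":0.85,"delta_pos":[0.03,-0.001,-0.001],"rot":[0,0,0]},{"claw":0.85,"delta_pos":[0.055,-0.001,-0.001],"rot":[0,0,0]},{"claw":0.85,"delta_pos":[0.066,-0.001,-0.001],"rot":[0,0,0]},{"claw":0.85,"delta_pos":[0.07,-0.001,-0.001],"rot":[0,0,0]},{"claw":0.85,"delta_pos":[0.07,-0.001,-0.001],"rot":[0,0,0]}]'; python3 -m inch '[{"claw":0.85,"delta_pos":[0.003,0,0],"rot":[0,0,0]},{"claw":0.85,"delta_pos":[0.006,0,0],"rot":[0,0,0]},{"claw":0.85,"delta_pos":[0.009,0,0],"rot":[0,0,0]},{"claw":0.85,"delta_pos":[0.009,0,0],"rot":[0,0,0]}]'
```

```text
clock: 18.75
position: [462.2, 256.0, -10.7]
eef_rot: [-0.02, 1.27, 0.023]
contact_force: [-0.1, 0.3, 0.8]
grip_width: 72.6
clock: 19.25
position: [464.4, 255.6, -20.2]
eef_rot: [-0.023, 1.271, 0.02]
contact_force: [-0.5, 0.0, 0.8]
grip_width: 72.6
```

```bash
python3 -m inch '[{"claw":0.7,"delta_pos":[0,0,0],"rot":[0,0,0]},{"claw":0.65,"delta_pos":[0,0,0],"rot":[0,0,0]},{"claw":0.6,"delta_pos":[0,0,0],"rot":[0,0,0]},{"claw":0.55,"delta_pos":[0,0,0],"rot":[0,0,0]},{"claw":0.4,"delta_pos":[0,0,0],"rot":[0,0,0]},{"claw":0.4,"delta_pos":[0,0,0],"rot":[0,0,0]},{"claw":0.4,"delta_pos":[0,0,0],"rot":[0,0,0]}]' 90
```

```text
clock: 20.12
position: [464.2, 255.4, -19.5]
eef_rot: [-0.023, 1.271, 0.019]
contact_force: [-2.4, -0.7, 6.2]
grip_width: 48.7
```

```bash
python3 -m inch '[{"claw":0.4,"delta_pos":[-0.005,0,0.0015],"rot":[0,0,0]},{"claw":0.4,"delta_pos":[-0.015,0,0.0047],"rot":[0,0,0]},{"claw":0.4,"delta_pos":[-0.03,0,0.0094],"rot":[0,0,0]},{"claw":0.4,"delta_pos":[-0.05,0,0.0156],"rot":[0,0,0]},{"claw":0.4,"delta_pos":[-0.08,0,0.025],"rot":[0,0,0]},{"claw":0.4,"delta_pos":[-0.105,0,0.0328],"rot":[0,0,0]},{"claw":0.4,"delta_pos":[-0.115,0,0.036],"rot":[0,0,0]},{"claw":0.4,"delta_pos":[-0.115,0,0.036],"rot":[0,0,0]},{"claw":0.4,"delta_pos":[-0.115,0,0.036],"rot":[0,0,0]}]'
python3 - <<'E'
from h import *
np.set_printoptions(precision=2,suppress=True)
a=snap("scene","s10");b=snap("side","d10");w=snap("wrist","w10")
o=arm.observe();print(o["position"],o["contact_force"],o["moment"],o["grip_width"])
dz=o["position"][2]+19.5;dx=o["position"][0]-464.2
T=np.array([np.cos(.043),np.sin(.043),0]);c=np.array([519+dx,258.5+o["position"][1]-255.4,dz]);print("pred tray origin",c)
P={"bail":c+[0,0,70],"far end top":c+80*T+[0,0,32],"far bottom":c+80*T,"near top":c-80*T+[0,0,32]}
org={}
f=lambda v,p:(int(p[0])-33,int(p[1])-25)
C=[]
for n,v in(("s",a),("d",b)):
    q=proj(v,c+[0,0,40]);ox,oy=int(q[0])-40,int(q[1])-60;print(n,"origin",ox,oy)
    C.append(cv2.resize(v["img"][oy:oy+120,ox:ox+80,::-1],(400,600),interpolation=cv2.INTER_CUBIC))
    for k in P: print(k,((proj(v,P[k])-[ox,oy]+.5)*5).round())
cv2.imwrite("pics/c11.png",np.hstack(C))
E
```

```text
clock: 21.25
position: [463.9, 255.9, 99.2]
eef_rot: [-0.027, 1.273, 0.016]
contact_force: [-0.1, -0.8, -2.0]
grip_width: 48.6
[464.24 256.11  99.4 ] [ 0.19  0.34 -2.38] [-0.03  0.44 -0.03] 48.690554241007945
pred tray origin [519.04 259.21 118.9 ]
s origin 280 195
bail [210. 262.]
far end top [ 77. 394.]
far bottom [ 75. 437.]
near top [322. 243.]
d origin 185 187
bail [205. 262.]
far end top [ 65. 287.]
far bottom [ 68. 331.]
near top [352. 348.]
```

```bash
python3 - <<'E'
from h import *
np.set_printoptions(precision=1,suppress=True)
T=np.array([np.cos(.043),np.sin(.043),0]);N=np.array([-T[1],T[0],0]);c=np.array([519.0,259.2,118.9]);U=np.array([0,0,1.])
for n,t in(("s","s10"),("d","d10")):
    v=load(t);H=sat(v);m=((H[:,:,1]<60)&(H[:,:,2]>85)).astype(np.uint8)
    q=proj(v,c+[0,0,20])
    for sag in(0,.03,.06,.1):
        X=T*np.cos(sag)-U*np.sin(sag);Z=U*np.cos(sag)+T*np.sin(sag);g=c-60*T+15*U
        pts=np.array([proj(v,g+(60+i*80)*X+j*25*N+(k-15)*Z) for i in(-1,1) for j in(-1,1) for k in(0,32)]);bl=proj(v,g+60*X+55*Z)
        far=np.array([proj(v,g+140*X+j*25*N+(k-15)*Z) for j in(-1,1) for k in(0,32)])
        print(n,sag,"bbox",pts.min(0),pts.max(0),"far",far.ravel(),"bail",bl)
    r=np.zeros_like(m);x0,y0=(q-[50,50]).astype(int);r[y0:y0+95,x0:x0+100]=m[y0:y0+95,x0:x0+100]
    k,l,st,_=cv2.connectedComponentsWithStats(r);print([s.tolist() for s in st[1:] if s[4]>60])
    i=1+np.argmax(st[1:,4]);ys,xs=np.nonzero(l==i)
    print("mask leftmost",xs.min(),ys[xs==xs.min()].mean(),"bottom",ys.max(),xs[ys==ys.max()].mean(),"right",xs.max(),ys[xs==xs.max()].mean(),"top",ys.min(),xs[ys==ys.min()].mean())
E
```

```text
s 0 bbox [287.8 237.2] [351.1 288.7] far [287.8 275.2 288.2 266.6 301.2 288.7 301.9 280.1] bail [321.5 247. ]
s 0.03 bbox [287.9 237.2] [351.  289.7] far [287.9 276.2 288.  267.8 301.3 289.7 301.6 281.3] bail [320.9 247.8]
s 0.06 bbox [287.8 237.1] [350.9 290.6] far [288.1 277.1 287.8 269.  301.4 290.6 301.5 282.6] bail [320.4 248.6]
s 0.1 bbox [287.7 237. ] [350.7 291.8] far [288.3 278.4 287.7 270.6 301.6 291.8 301.3 284.1] bail [319.6 249.7]
[[288, 234, 62, 54, 1416]]
mask leftmost 288 272.5 bottom 287 301.0 right 349 250.5 top 234 332.0
d 0 bbox [194. 238.] [257.7 271.5] far [201.6 246.8 201.  238.  194.7 258.9 194.  250. ] bail [225.5 238.9]
d 0.03 bbox [193.9 239.1] [257.7 271.4] far [201.9 248.  200.9 239.1 195.  260.1 193.9 251.1] bail [224.9 239.3]
d 0.06 bbox [193.9 240.3] [257.8 271.2] far [202.2 249.2 200.9 240.3 195.3 261.3 193.9 252.3] bail [224.4 239.8]
d 0.1 bbox [193.9 241.8] [258. 271.] far [202.6 250.8 200.9 241.8 195.8 262.9 193.9 253.9] bail [223.7 240.4]
[[247, 203, 28, 17, 248], [257, 216, 18, 11, 61], [194, 233, 54, 37, 1094]]
mask leftmost 194 253.0 bottom 269 243.0 right 247 250.4 top 233 227.5
```

```bash
python3 - <<'E'
from h import *
np.set_printoptions(precision=1,suppress=True)
y=-.07;ex=np.array([np.cos(y),np.sin(y),0]);ey=np.array([-ex[1],ex[0],0]);o=np.array([655.3,-40.5,286.8])
poly=[(13,-108),(6,-121),(-6,-121),(-14,-112),(-16,-92)]
def strip(h):
    out=[]
    for (x,z) in poly+[(16.5,-108),(7,-124),(-7,-124),(-17,-112),(-19,-91.5),(-13,-90.5),(10,-108)]:
        for j in(-5,5): out.append(h+ex*x+ey*j+[0,0,z])
    return out
C=[]
for n,t in(("s","s10"),("d","d10")):
    v=load(t);H=sat(v);m=((H[:,:,1]<50)&(H[:,:,2]>120)).astype(np.uint8)
    p=np.array([proj(v,q) for q in strip(o)]);print(n,"pred bbox",p.min(0),p.max(0),"tip",proj(v,o-16*ex-[0,0,89]))
    x0,y0=(p.min(0)-[5,6]).astype(int);x1,y1=(p.max(0)+[6,6]).astype(int)
    r=m[y0:y1,x0:x1];k,l,st,_=cv2.connectedComponentsWithStats(r);i=1+np.argmax(st[1:,4]);ys,xs=np.nonzero(l==i)
    print("mask",xs.min()+x0,xs.max()+x0+1,"bottom",ys.max()+y0+1,"size",st[i])
    q=proj(v,o-[0,0,50]);ox,oy=int(q[0])-40,int(q[1])-60
    print("origin",ox,oy);C.append(cv2.resize(v["img"][oy:oy+120,ox:ox+80,::-1],(400,600),interpolation=cv2.INTER_CUBIC))
    for rr in r: print("".join(".#"[k] for k in rr))
E
```

```text
s pred bbox [204.3 194.9] [217.3 209.2] tip [215.4 195.6]
mask 205 217 bottom 209 size [  6   0  12  21 103]
origin 168 126
........###........####.
........###.........####
........###..........###
........##............##
........##.............#
........##.............#
.......###..............
.......###..............
.......###.....###......
.......###.....###......
.......##......###......
.......##......###......
.......##......###......
......###......###......
......###......###......
......###.....###.......
......###....####.......
.......##########.......
.......#########........
........#######.........
.........####...........
........................
........................
........................
........................
........................
........................
d pred bbox [215.2 168.1] [226.6 178.2] tip [225.1 168.7]
mask 216 226 bottom 179 size [ 6  0 10 17 69]
origin 180 96
........##............
.......###............
.......###............
.......##.............
.......##.............
......###.............
......###.............
......##......##......
......##......##......
......##.....###......
......##.....###......
......###....###......
......####...###......
.......####..##.......
.......#######........
........#####.........
..........##..........
......................
......................
......................
......................
......................
```

```bash
cat > plan.py <<'E'
from h import *
from scipy.spatial.transform import Rotation as Ro
np.set_printoptions(precision=4,suppress=True)
BT=None
HO=np.array([655.3,-40.5,286.8]);Y=-.07;EX=np.array([np.cos(Y),np.sin(Y),0])
def st():
    o=arm.observe();return o,Ro.from_euler("xyz",o["eef_rot"]).as_matrix()
def bail():
    o,R=st();return o,R,o["position"]+R@np.load("bt.npy")
def rep():
    o,R,b=bail();d=b-HO;ey=np.array([-EX[1],EX[0],0])
    print("bail in hook x,y,z",d@EX,d@ey,d[2],"force",o["contact_force"],"tz yaw",np.arctan2(R[1,1],R[0,1])-np.pi/2)
    print("tool per +10mm hookx",R.T@EX*.01,"per +10mm up",R.T@[0,0,.01],"per +10mm y",R.T@ey*.01)
E
python3 - <<'E'
from plan import *
o,R=st();np.save("bt.npy",R.T@(np.array([519.0,259.2,188.9])-o["position"]))
rep()
w=Ro.from_matrix(R.T@Ro.from_euler("z",-.113).as_matrix()@R).as_rotvec();R2=Ro.from_euler("z",-.113).as_matrix()@R
t=HO-110*EX+[0,0,193-286.8]-R2@np.load("bt.npy");print("rot",w,"delta m",R.T@(t-o["position"])/1000,"tcp target",t)
E
```

```text
bail in hook x,y,z -156.92807268158055 289.43282468380215 -97.9 force [ 0.1886  0.3411 -2.3794] tz yaw 0.04153234017375951
tool per +10mm hookx [ 0.0029 -0.0011  0.0095] per +10mm up [-0.0096 -0.0001  0.0029] per +10mm y [0.0003 0.0099 0.0011]
rot [ 0.108   0.0009 -0.0332] delta m [ 0.0025 -0.2867  0.0146] tcp target [490.8151 -29.6991 103.4954]
```

```bash
python3 -m inch '[{"claw":0.4,"delta_pos":[0.0002,-0.012,0.0006],"rot":[0.005,0,-0.0015]},{"claw":0.4,"delta_pos":[0.0005,-0.04,0.002],"rot":[0.015,0,-0.0045]},{"claw":0.4,"delta_pos":[0.0008,-0.08,0.004],"rot":[0.03,0,-0.009]},{"claw":0.4,"delta_pos":[0.001,-0.12,0.006],"rot":[0.045,0,-0.0135]},{"claw":0.4,"delta_pos":[0.0014,-0.16,0.008],"rot":[0.06,0,-0.018]},{"claw":0.4,"delta_pos":[0.0017,-0.2,0.01],"rot":[0.075,0,-0.0225]},{"claw":0.4,"delta_pos":[0.002,-0.24,0.012],"rot":[0.09,0,-0.028]},{"claw":0.4,"delta_pos":[0.0023,-0.268,0.0136],"rot":[0.1,0,-0.031]},{"claw":0.4,"delta_pos":[0.0025,-0.282,0.0144],"rot":[0.108,0.0009,-0.0332]},{"claw":0.4,"delta_pos":[0.0025,-0.2867,0.0146],"rot":[0.108,0.0009,-0.0332]},{"claw":0.4,"delta_pos":[0.0025,-0.2867,0.0146],"rot":[0.108,0.0009,-0.0332]},{"claw":0.4,"delta_pos":[0.0025,-0.2867,0.0146],"rot":[0.108,0.0009,-0.0332]}]'; python3 -c "
from plan import *
rep()"
```

```text
clock: 22.9
position: [491.3, -28.6, 104.3]
eef_rot: [-0.021, 1.271, -0.09]
contact_force: [0.8, 0.5, -2.8]
grip_width: 48.7
bail in hook x,y,z -109.75452013844158 1.0799121740447877 -92.95429753651874 force [ 0.8187  0.5171 -2.7906] tz yaw -0.07026986228131271
tool per +10mm hookx [0.003  0.     0.0096] per +10mm up [-0.0096 -0.0001  0.003 ] per +10mm y [-0.0001  0.01    0.    ]
```

```bash
python3 -m inch '[{"claw":0.4,"delta_pos":[0.003,0,0.0096],"rot":[0,0,0]},{"claw":0.4,"delta_pos":[0.0075,0,0.024],"rot":[0,0,0]},{"claw":0.4,"delta_pos":[0.012,-0.001,0.0384],"rot":[0,0,0]},{"claw":0.4,"delta_pos":[0.0165,-0.001,0.0528],"rot":[0,0,0]},{"claw":0.4,"delta_pos":[0.0186,-0.001,0.0595],"rot":[0,0,0]},{"claw":0.4,"delta_pos":[0.0195,-0.001,0.0624],"rot":[0,0,0]},{"claw":0.4,"delta_pos":[0.0195,-0.001,0.0624],"rot":[0,0,0]},{"claw":0.4,"delta_pos":[0.0195,-0.001,0.0624],"rot":[0,0,0]}]'; python3 -m inch '[{"claw":0.4,"delta_pos":[-0.005,0,0.0016],"rot":[0,0,0]},{"claw":0.4,"delta_pos":[-0.01,0,0.003],"rot":[0,0,0]},{"claw":0.4,"delta_pos":[-0.012,0,0.0038],"rot":[0,0,0]},{"claw":0.4,"delta_pos":[-0.012,0,0.0038],"rot":[0,0,0]},{"claw":0.4,"delta_pos":[-0.012,0,0.0038],"rot":[0,0,0]}]'
python3 - <<'E'
from plan import *
rep();o,R,bl=bail();print(bl)
ey=np.array([-EX[1],EX[0],0])
for n,t in(("scene","s11"),("side","d11")):
    v=snap(n,t);p=proj(v,bl);H=sat(v);m=(H[:,:,1]<60)&(H[:,:,2]>100)
    x0,y0=int(p[0])-20,int(p[1])-18
    print(n,"bail mid",p-[x0,y0],"ends",proj(v,bl+23.5*ey)-[x0,y0],proj(v,bl-23.5*ey)-[x0,y0],"hooktip",proj(v,HO-16*EX-[0,0,89])-[x0,y0])
    for r in m[y0:y0+34,x0:x0+40]: print("".join(".#"[int(k)] for k in r))
E
```

```text
clock: 23.9
position: [556.0, -34.9, 104.0]
eef_rot: [-0.021, 1.272, -0.092]
contact_force: [-0.2, -1.0, -3.0]
grip_width: 48.4
clock: 24.52
position: [556.5, -34.9, 116.6]
eef_rot: [-0.021, 1.271, -0.092]
contact_force: [-0.5, -0.1, -2.0]
grip_width: 48.8
bail in hook x,y,z -44.23990206689942 -0.6832878973183296 -80.60399248329952 force [-0.4679 -0.1478 -1.9598] tz yaw -0.0713955868988676
tool per +10mm hookx [0.003  0.     0.0096] per +10mm up [-0.0096 -0.0001  0.003 ] per +10mm y [-0.0001  0.01    0.    ]
[611.1207 -38.0873 206.196 ]
scene bail mid [20.5009 18.6711] ends [24.3699 23.5073] [16.7373 13.9666] hooktip [11.4224 24.6318]
#########...............................
#########...............................
#.######................................
...#####................................
....####................................
.....####...............................
.....#####..............................
.....######.............................
....#######.............................
....########............................
....####.####...........................
....##
[... 1729 characters left out ...]
...
...###..............####................
...###.............#####................
...##......##.....###.##................
#####.....###....###...#................
########..###...###....#................
#############...##.....#................
##################.....#................
####################..##................
#########################...............
#############################.........##
#################################.....##
###################################....#
########..#########################.....
########..###..####################.....
#############..###.###############......
##################################......
#########################..#######......
```

```bash
python3 -m inch '[{"claw":0.4,"delta_pos":[0.0025,0,0.008],"rot":[0,0,0]},{"claw":0.4,"delta_pos":[0.006,0,0.0192],"rot":[0,0,0]},{"claw":0.4,"delta_pos":[0.009,0.0007,0.0288],"rot":[0,0,0]},{"claw":0.4,"delta_pos":[0.011,0.0007,0.0352],"rot":[0,0,0]},{"claw":0.4,"delta_pos":[0.012,0.0007,0.0384],"rot":[0,0,0]},{"claw":0.4,"delta_pos":[0.012,0.0007,0.0384],"rot":[0,0,0]},{"claw":0.4,"delta_pos":[0.012,0.0007,0.0384],"rot":[0,0,0]}]';  python3 - <<'E'
from plan import *
rep();o,R,bl=bail();print(bl)
for n,t in(("side","d12"),("scene","s12")):
    v=snap(n,t);p=proj(v,bl);H=sat(v);m=(H[:,:,1]<60)&(H[:,:,2]>100)
    x0,y0=int(p[0])-15,int(p[1])-18
    print(n,"bail mid",p-[x0,y0],"hooktip",proj(v,HO-16*EX-[0,0,89])-[x0,y0])
    for r in m[y0:y0+34,x0:x0+40]: print("".join(".#"[int(k)] for k in r))
E
```

```text
clock: 25.5
position: [596.5, -37.1, 116.5]
eef_rot: [-0.021, 1.271, -0.092]
contact_force: [-0.5, 0.3, -2.9]
grip_width: 48.4
bail in hook x,y,z -4.203867777146651 -0.07972588851372538 -80.71690366690538 force [-0.5122  0.2943 -2.9185] tz yaw -0.07148215270381564
tool per +10mm hookx [0.0029 0.     0.0096] per +10mm up [-0.0096 -0.0001  0.0029] per +10mm y [-0.0001  0.01    0.    ]
[651.1009 -40.2855 206.0831]
side bail mid [15.5946 18.6686] hooktip [19.0548 21.7378]
.......#####...##.......................
......#####....##.......................
.....#####....###.......................
.....####.....###.......................
....####......###.......................
...####.......##........................
..####.......###........................
.####........###........................
####.........###........................
###..........##.........................
##...........##.........................
#...........###.........................
............###.........................
............###.........................
............##..........................
...........#
[... 1519 characters left out ...]
###
..........#####...........##############
..........######..........##############
..........######........################
..........###..######..#################
..........###...########################
..........###...########################
..........###...########################
.........###############################
.........###############################
........################################
.....#############################.#####
.#################################.#####
#######################..###############
#######################...#######.######
########################..##########....
#################################.......
###############################.........
```

```bash
python3 -m inch '[{"claw":0.4,"delta_pos":[0.0048,0,-0.0014],"rot":[0,0,0]},{"claw":0.4,"delta_pos":[0.0105,0,-0.003],"rot":[0,0,0]},{"claw":0.4,"delta_pos":[0.0163,0,-0.0045],"rot":[0,0,0]},{"claw":0.4,"delta_pos":[0.021,0,-0.006],"rot":[0,0,0]},{"claw":0.4,"delta_pos":[0.023,0,-0.0065],"rot":[0,0,0]},{"claw":0.4,"delta_pos":[0.023,0,-0.0065],"rot":[0,0,0]},{"claw":0.4,"delta_pos":[0.023,0,-0.0065],"rot":[0,0,0]}]'; python3 -m inch '[{"claw":0.4,"delta_pos":[0.002,0,0.0008],"rot":[0,0,0]},{"claw":0.4,"delta_pos":[0.004,0,0.0012],"rot":[0,0,0]},{"claw":0.4,"delta_pos":[0.006,0,0.0014],"rot":[0,0,0]},{"claw":0.4,"delta_pos":[0.007,0,0.0014],"rot":[0,0,0]},{"claw":0.4,"delta_pos":[0.007,0,0.0014],"rot":[0,0,0]}]'; python3 -c "
from plan import *
rep()"
```

```text
clock: 26.48
position: [597.6, -37.3, 92.9]
eef_rot: [-0.021, 1.27, -0.092]
contact_force: [0.3, 0.5, -2.7]
grip_width: 48.5
clock: 27.1
position: [600.7, -37.6, 86.3]
eef_rot: [-0.021, 1.271, -0.092]
contact_force: [0.3, -1.1, -2.2]
grip_width: 48.1
bail in hook x,y,z 0.06549732030963819 -0.27082240912173133 -110.92791741793096 force [ 0.3484 -1.1456 -2.1746] tz yaw -0.07147773940603797
tool per +10mm hookx [0.003  0.     0.0096] per +10mm up [-0.0096 -0.0001  0.003 ] per +10mm y [-0.0001  0.01    0.    ]
```

Four millimetres to go. I'll take 1–1.5 mm steps until the weight transfers.

```bash
for i in 1; do python3 -m inch '[{"claw":0.4,"delta_pos":[0.001,0,-0.0003],"rot":[0,0,0]},{"claw":0.4,"delta_pos":[0.002,0,-0.0006],"rot":[0,0,0]},{"claw":0.4,"delta_pos":[0.002,0,-0.0006],"rot":[0,0,0]}]'; done; python3 -m inch '[{"claw":0.4,"delta_pos":[0.0008,0,-0.0002],"rot":[0,0,0]},{"claw":0.4,"delta_pos":[0.0015,0,-0.0005],"rot":[0,0,0]},{"claw":0.4,"delta_pos":[0.0015,0,-0.0005],"rot":[0,0,0]}]'; python3 -m inch '[{"claw":0.4,"delta_pos":[0.0005,0,-0.0001],"rot":[0,0,0]},{"claw":0.4,"delta_pos":[0.001,0,-0.0003],"rot":[0,0,0]},{"claw":0.4,"delta_pos":[0.001,0,-0.0003],"rot":[0,0,0]}]'; python3 -c "
from plan import *
rep()"
```

```text
clock: 27.48
position: [600.7, -37.6, 84.2]
eef_rot: [-0.021, 1.271, -0.092]
contact_force: [0.2, 0.7, -2.3]
grip_width: 48.8
clock: 27.85
position: [600.7, -37.5, 82.6]
eef_rot: [-0.021, 1.271, -0.091]
contact_force: [-0.5, 0.1, -2.5]
grip_width: 48.3
clock: 28.22
position: [600.7, -37.6, 81.6]
eef_rot: [-0.021, 1.271, -0.092]
contact_force: [-0.3, -1.2, -2.8]
grip_width: 48.8
bail in hook x,y,z 0.045172353653349824 -0.28355696504966127 -115.57409826876597 force [-0.2601 -1.2414 -2.7682] tz yaw -0.071399155087144
tool per +10mm hookx [0.003  0.     0.0096] per +10mm up [-0.0096 -0.0001  0.003 ] per +10mm y [-0.0001  0.01    0.    ]
```

```bash
python3 -m inch '[{"claw":0.4,"delta_pos":[0.0005,0,-0.0001],"rot":[0,0,0]},{"claw":0.4,"delta_pos":[0.001,0,-0.0003],"rot":[0,0,0]},{"claw":0.4,"delta_pos":[0.001,0,-0.0003],"rot":[0,0,0]}]'; python3 -m inch '[{"claw":0.4,"delta_pos":[0.0005,0,-0.0001],"rot":[0,0,0]},{"claw":0.4,"delta_pos":[0.001,0,-0.0003],"rot":[0,0,0]},{"claw":0.4,"delta_pos":[0.001,0,-0.0003],"rot":[0,0,0]}]';python3 -m inch '[{"claw":0.4,"delta_pos":[0.0005,0,-0.0001],"rot":[0,0,0]},{"claw":0.4,"delta_pos":[0.001,0,-0.0003],"rot":[0,0,0]},{"claw":0.4,"delta_pos":[0.001,0,-0.0003],"rot":[0,0,0]}]'
```

```text
clock: 28.6
position: [601.2, -37.6, 81.0]
eef_rot: [-0.021, 1.27, -0.092]
contact_force: [-0.1, -0.6, -1.4]
grip_width: 48.3
clock: 28.98
position: [601.7, -37.7, 80.4]
eef_rot: [-0.021, 1.269, -0.091]
contact_force: [0.7, -0.8, 2.8]
grip_width: 48.6
clock: 29.35
position: [602.4, -37.7, 79.9]
eef_rot: [-0.021, 1.267, -0.091]
contact_force: [-0.1, -0.1, 5.6]
grip_width: 48.0
```

```bash
python3 -m inch '[{"claw":0.4,"delta_pos":[-0.0008,0,0.0002],"rot":[0,0,0]},{"claw":0.4,"delta_pos":[-0.0016,0,0.0002],"rot":[0,0,0]},{"claw":0.4,"delta_pos":[-0.0016,0,0.0002],"rot":[0,0,0]},{"claw":0.4,"delta_pos":[-0.0016,0,0.0002],"rot":[0,0,0]}]' 40; python3 -m inch '[{"claw":0.57,"delta_pos":[0,0,0],"rot":[0,0,0]},{"claw":0.59,"delta_pos":[0,0,0],"rot":[0,0,0]},{"claw":0.61,"delta_pos":[0,0,0],"rot":[0,0,0]},{"claw":0.64,"delta_pos":[0,0,0],"rot":[0,0,0]},{"claw":0.68,"delta_pos":[0,0,0],"rot":[0,0,0]},{"claw":0.74,"delta_pos":[0,0,0],"rot":[0,0,0]},{"claw":0.85,"delta_pos":[0,0,0],"rot":[0,0,0]},{"claw":0.9,"delta_pos":[0,0,0],"rot":[0,0,0]},{"claw":0.9,"delta_pos":[0,0,0],"rot":[0,0,0]}]'; python3 - <<'E'
from plan import *
for n in("side","scene"): snap(n,n[0]+"13")
rep()
E
```

```text
clock: 29.85
position: [600.8, -37.6, 80.3]
eef_rot: [-0.021, 1.27, -0.091]
contact_force: [-0.5, -0.3, 4.3]
grip_width: 48.3
clock: 30.98
position: [600.5, -37.5, 80.2]
eef_rot: [-0.021, 1.271, -0.092]
contact_force: [1.1, 0.7, -0.4]
grip_width: 77.1
bail in hook x,y,z -0.14740719925933274 -0.30403095777833555 -116.98859480529319 force [-0.0649 -0.6774  1.0266] tz yaw -0.07145028675115128
tool per +10mm hookx [0.003  0.     0.0096] per +10mm up [-0.0096 -0.0001  0.003 ] per +10mm y [-0.0001  0.01    0.    ]
```

Released with no residual force. I'll retreat along the tool axis, wait for the tray to settle, and take the final view.

```bash
python3 -m inch '[{"claw":0.9,"delta_pos":[-0.01,0,0],"rot":[0,0,0]},{"claw":0.9,"delta_pos":[-0.025,0,0],"rot":[0,0,0]},{"claw":0.9,"delta_pos":[-0.05,0,0],"rot":[0,0,0]},{"claw":0.9,"delta_pos":[-0.08,0,-0.03],"rot":[0,0,0]},{"claw":0.9,"delta_pos":[-0.11,0,-0.07],"rot":[0,0,0]},{"claw":0.9,"delta_pos":[-0.13,0,-0.11],"rot":[0,0,0]},{"claw":0.9,"delta_pos":[-0.13,0,-0.12],"rot":[0,0,0]},{"claw":0.9,"delta_pos":[-0.13,0,-0.12],"rot":[0,0,0]},{"claw":0.9,"delta_pos":[-0.13,0,-0.12],"rot":[0,0,0]}]'; python3 - <<'E'
from plan import *
a0=snap("scene","s14");b0=snap("side","d14")
E
python3 -m inch '[{"claw":0.9,"delta_pos":[0,0,0],"rot":[0,0,0]},{"claw":0.9,"delta_pos":[0,0,0],"rot":[0,0,0]},{"claw":0.9,"delta_pos":[0,0,0],"rot":[0,0,0]},{"claw":0.9,"delta_pos":[0,0,0],"rot":[0,0,0]},{"claw":0.9,"delta_pos":[0,0,0],"rot":[0,0,0]},{"claw":0.9,"delta_pos":[0,0,0],"rot":[0,0,0]},{"claw":0.9,"delta_pos":[0,0,0],"rot":[0,0,0]},{"claw":0.9,"delta_pos":[0,0,0],"rot":[0,0,0]},{"claw":0.9,"delta_pos":[0,0,0],"rot":[0,0,0]},{"claw":0.9,"delta_pos":[0,0,0],"rot":[0,0,0]},{"claw":0.9,"delta_pos":[0,0,0],"rot":[0,0,0]},{"claw":0.9,"delta_pos":[0,0,0],"rot":[0,0,0]}]'
python3 - <<'E'
from plan import *
a1=snap("scene","s15");b1=snap("side","d15");C=[]
for p,v,n in(("s14",a1,"s"),("d14",b1,"d")):
    u=load(p);q=proj(v,HO-[0,0,110]);x0,y0=int(q[0])-45,int(q[1])-70
    d=np.abs(u["img"][y0+20:y0+125,x0:x0+80].astype(int)-v["img"][y0+20:y0+125,x0:x0+80]).max(2);print(n,"changed px",(d>40).sum(),"origin",x0,y0)
    C.append(cv2.resize(v["img"][y0:y0+120,x0:x0+80,::-1],(400,600),interpolation=cv2.INTER_CUBIC))
    c=HO-[0,0,185]
    print([((proj(v,c+s*80*EX+[0,0,k])-[x0,y0]+.5)*5).round().tolist() for s in(-1,1) for k in(0,32)])
cv2.imwrite("pics/c12.png",np.hstack(C))
E
```

```text
clock: 32.2
position: [449.3, -26.2, 169.3]
eef_rot: [-0.021, 1.27, -0.092]
contact_force: [1.0, 0.1, 0.1]
grip_width: 77.1
clock: 33.8
position: [447.9, -26.1, 168.9]
eef_rot: [-0.021, 1.271, -0.092]
contact_force: [-1.0, 0.6, -0.0]
grip_width: 76.8
s changed px 0 origin 165 133
[[368.0, 405.0], [366.0, 363.0], [111.0, 506.0], [104.0, 464.0]]
d changed px 0 origin 175 103
[[347.0, 479.0], [347.0, 439.0], [125.0, 422.0], [123.0, 382.0]]
```

View pics/c12.png

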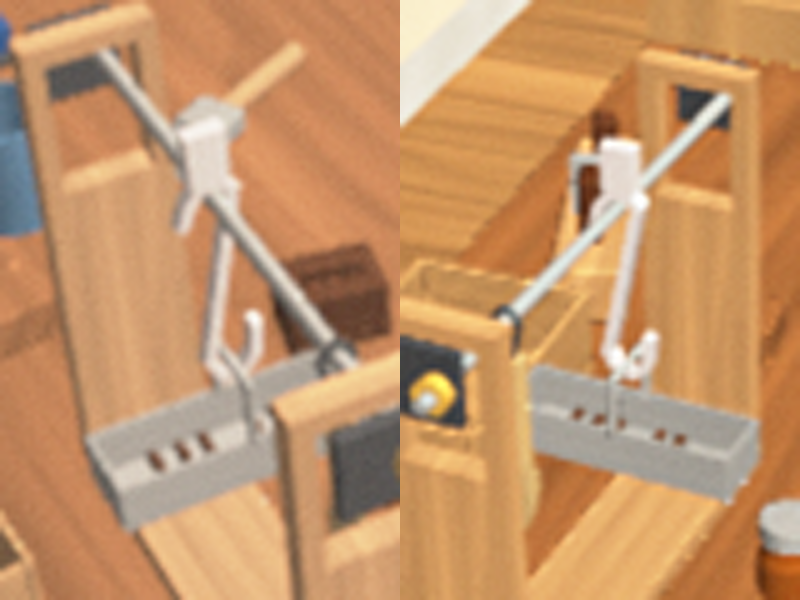

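```bash
python3 -c "
from workcell import arm
print(arm.job_done())"
```

```text
the job is handed in; nothing more can be done
None
```

I took the small S-hook out of its block and hung it on the free part of the rack's bar at about world y = −40 mm. It was set down by feel, with about 7 N peak contact, before I let go. I then hung the grey tray by its bail in the lower curl, with about 8 N peak load on the hook, and backed the arm off. The job was handed in at about 34 s.

**Last checks:** the hook is upright on the bar and the bail is in the curl. The tray ends fall within about 3 mm of a level pose, roughly 100 mm above the bench. Two picture pairs about 1.6 s apart showed no pixel change around the hook and tray, and the wrist force was about 0.

**What disagreed:** the first grasp closed empty, with the shut pads resting on the tongue at about 4 N and the hook leaning slightly in its slot. The real pad tips sit about 25 mm behind the reported TCP. I corrected for that, and every later contact agreed with it. I did not compare the bystanders against the first pictures; no move came near them and no unexpected contact force showed.

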